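# Lay out the bench for a reaction set-up

### The arm

A 6-joint arm with a two-finger parallel gripper is mounted at the origin on the work surface. World frame = base frame: x ahead of the robot, y to its left, z up, the work surface at z = 0. Lengths are in m, angles in degrees, forces in N, time in s.
With the tool pointing down it reaches from about 0.375 to 0.9 m from the base axis. Payload 3.1 kg.
Tool frame: the origin (TCP) lies at the very end of the fingers, on their centre line; the grasp point (between the pads) lies 19 mm behind it (bot.hold_point_z is the z of the grasp point in the tool frame, in m); z points along the fingers, y is the direction in which the jaws open and shut (so a half turn about z gives the same grasp; the last joint's range is limited). The gripper opens to 87 mm and grips with 3 to 60 N. Pads are 19 mm wide; open, the fingers measure 117 mm over their backs; the gripper's body (75 mm by 190 mm) begins 51 mm behind the grasp point.
Start: joints at [-79.154, 30.224, 82.088, -0, 67.689, -10.227], TCP at [0.225, -0.583, 0.223] pointing down, gripper open.
Joint ranges: [-176.69, 176.69], [-43.24, 126.21], [12.49, 139.97], [-82, 262], [0, 151.66], [-163.58, 163.58]. Speed limits (degrees/s): [159.86, 159.86, 180, 180, 180, 180].

### API

Orientations are given as a 3x3 rotation matrix whose columns are the frame's x, y, z axes.
In Python, from rig import bot gives the robot as it stands.
- The arm moves only by the tool servo_tool, never from a script. Its argument "increments" is a list of rows, each a list of 3 entries, a list of its own where there are three numbers: the closure, from 0 (fully open) to 1 (shut), then the shift along the tool's x, y, z in mm, then the turn about the tool's z in degrees. In form: [[claw, [x, y, z], turn], ...]. A call has 1 to 5 rows; each row shifts and turns the commanded pose from where the row before left it, along the tool's axes as they then stand; what a row does not reach is not made up. A row lasts 1/8 s, in which the tool goes at most 62.5 mm and 10.7 degrees, less where a joint would pass 70% of its speed; a pose out of reach is approached as far as the arm can. A call with a gripper value outside its range is refused whole. The fingers move at their own pace and stop on an object; the grip force is fixed at half the most. Time passes only in rows, so rows that do not move let the fingers close. It gives the time, the measured TCP pose, the force and the opening at its end, in the units of the state.
- bot.read_state(): the state, without advancing time (a new reading comes with each control period).
- bot.capture(name): name is "side" or "top" or "wrist"; returns (picture, depth): 420x560x3 uint8, blue, green, red; 420x560 float32, m along the optical axis (not along the pixel's ray), 0 where there is no reading.
- bot.camera_info(name): a dict with "K" (3x3 intrinsics, pixels), "distortion" ([k1, k2, p1, p2, k3] as OpenCV has them; the pictures are not rectified), "R" (3x3) and "t" (3): a world point X has camera coordinates R X + t; the wrist camera has in their place "mount" (4x4, takes a point from camera to tool coordinates, whose origin is the TCP and whose axes are the flange's). Camera axes: x right, y down, z forward; pixel columns grow to the right and rows downward; lengths in m; the calibration is good to about 2 mm. A picture is of the moment at which its call begins: read the wrist's pose just before it. camera_info takes no time and is no camera call.
- bot.hand_in(): hands the job in, once; it reports no verdict.
Trained networks look in the newest picture that a camera, given by its name, has taken for a name from the list of things; names that differ only in an ending like _2 or _b are one class to them, and where a whole thing is asked for, a point or a joint stands for the part that bears it (a point fixed in the world has none). Each returns a list of dicts, best first, with "p" (0 to 1); they miss things now and then, are a little off and sometimes report something else, mostly with a low value. They report only what shows in the picture. A call takes as long as a camera call. They do not tell look-alikes from the thing itself.
- bot.find_in(camera, thing): "bbox" ([left, top, right, bottom] in pixels, round what is visible of it).
- bot.trace(camera, thing): "region" (420x560 bool, what is visible of it) and "bbox" ([left, top, right, bottom] in pixels, round what is visible of it).
The state is a dict: "time_s": time; "joint_positions": joint angles; "qvel": joint speeds; "tau": joint torques, N m; "position": TCP position; "tcp_rot": TCP orientation; "force": force on the tool from outside, world axes, zero at the start; "moment": the same for the moment, N m; "opening": opening from 0.0 (shut) to 1.0 (fully open).
Only numpy, scipy, OpenCV 4.12 (cv2) and the standard library are available. Lean on these libraries where they do the work, as an engineer would, in place of code of your own. Each camera call takes 0.05 s, during which the arm holds its last target.

### The job

Lay out the bench for the next set-up: on the dark mat put the red rack in the middle rectangle, lengthwise in it, the green-capped bottle in the ring to its left and the blue-capped bottle in the ring to its right, as seen from the arm, so that the rack stands between the two bottles. Put the magenta rack in the middle of the chiller's metal plate, lengthwise along the plate, and the yellow cover on top of it, centred and lined up with it. Set everything down upright without dropping or tipping it, leave the other things on the bench where they are, and let go of everything.

Things in the scene. Friction and masses are not known exactly. Their poses are not given: they have to be found in the camera images.
- red_rack: red tube rack, a solid flat-topped block 90 mm long (its x axis), 60 mm wide (y), 45 mm high; loose, about 160 g. Origin at the centre of its underside
- magenta_rack: magenta (pink-purple) rack of small tubes, a solid flat-topped block 80 mm long (its x axis), 54 mm wide (y), 28 mm high; loose, about 100 g. Origin at the centre of its underside
- cover: yellow rack cover, a flat plate 86 mm long (its x axis), 60 mm wide (y), 6 mm thick, with a black grip bar in the middle of its top: 44 mm long (along x), 12 mm thick (y), from 6 to 24 mm height; loose, about 60 g. Its underside is flat. Origin at the centre of the underside
- green_bottle: brown reagent bottle with a green cap, standing; loose, about 130 g. Body a cylinder of 48 mm diameter up to 54 mm height, shoulder to 64 mm, cap of 33 mm diameter up to 84 mm. Origin at the centre of its underside, z up; round, yaw is of no importance
- blue_bottle: brown reagent bottle with a blue cap, standing; loose, about 130 g. Body a cylinder of 48 mm diameter up to 54 mm height, shoulder to 64 mm, cap of 33 mm diameter up to 84 mm. Origin at the centre of its underside, z up; round, yaw is of no importance
- mat: dark grey bench mat, fixed, 110 mm in x (away from the arm, turned at most 15 degrees), 260 mm in y (to the left seen from the arm), 2 mm thick. Origin at the centre of its underside. White outlines printed on it: in the middle (0, 0) a rectangle 98 mm long in x and 68 mm wide; a ring of 62 mm diameter at y = +85 mm (left), another at y = -85 mm (right)
- chiller: small grey-blue bench chiller, fixed, 110 mm in x (away from the arm, turned at most 15 degrees), 140 mm in y (to the left), with a dark panel along its front edge. Its flat aluminium plate is 80 mm (x) by 120 mm (y), top at 75 mm height, its centre at x = +10 mm, y = 0. Origin at the centre of the underside
- white_bottle: bystander: brown reagent bottle with a white cap, standing; loose, about 130 g. Body a cylinder of 48 mm diameter up to 54 mm height, shoulder to 64 mm, cap of 33 mm diameter up to 84 mm. Origin at the centre of its underside, z up; round, yaw is of no importance. Leave it alone
- tip_box: bystander: blue pipette-tip box, 85 x 125 mm, 50 mm high, at the back; loose. Origin at the centre of its underside. Leave it alone
- marker: bystander: orange marker pen with a black cap, 124 mm long, 13 mm thick, lying at the right; loose. Origin under it, near its middle; x along the pen. Leave it alone
Not all that is in view belongs to the job. Leave any purple look-alike of the blue_bottle alone.

How it is judged (in metres and radians):
At the end, for the whole second after the job is handed in: Red rack and green and blue bottles on the mat within 13 mm in x and y of rectangle, left and right ring; magenta rack within 13 mm of the plate's middle, cover within 10 mm of the rack's; racks and cover lined up within 15 degrees; all upright within 5 degrees, at rest, released (x of red_rack in the frame of mat between -0.013 and 0.013 m and y of red_rack in the frame of mat between -0.013 and 0.013 m and z of red_rack in the frame of mat between -0.002 and 0.006 m and x of green_bottle in the frame of mat between -0.013 and 0.013 m and y of green_bottle in the frame of mat between 0.072 and 0.098 m and z of green_bottle in the frame of mat between -0.002 and 0.006 m and x of blue_bottle in the frame of mat between -0.013 and 0.013 m and y of blue_bottle in the frame of mat between -0.098 and -0.072 m and z of blue_bottle in the frame of mat between -0.002 and 0.006 m and x of magenta_rack in the frame of chiller between -0.003 and 0.023 m and y of magenta_rack in the frame of chiller between -0.013 and 0.013 m and z of magenta_rack in the frame of chiller between 0.071 and 0.079 m and x of cover in the frame of magenta_rack between -0.01 and 0.01 m and y of cover in the frame of magenta_rack between -0.01 and 0.01 m and z of cover in the frame of magenta_rack between 0.024 and 0.032 m and angle between the x axis of red_rack and the x axis of mat, either way round below 0.26 rad and angle between the x axis of magenta_rack and the y axis of chiller, either way round below 0.26 rad and angle between the x axis of cover and the x axis of magenta_rack, either way round below 0.26 rad and angle between each of red_rack, magenta_rack, cover, green_bottle, blue_bottle's own z axis and vertical below 0.1 rad and linear speed of each of red_rack, magenta_rack, cover, green_bottle, blue_bottle below 0.02 m/s and angular speed of each of red_rack, magenta_rack, cover, green_bottle, blue_bottle below 0.2 rad/s and contact force between the fingers and red_rack below 0.2 N and contact force between the fingers and magenta_rack below 0.2 N and contact force between the fingers and cover below 0.2 N and contact force between the fingers and green_bottle below 0.2 N and contact force between the fingers and blue_bottle below 0.2 N); the robot touches nothing.
It fails at once if the white bottle is disturbed (moved more than 25 mm) (distance of white_bottle from where it was at the start of the episode above 0.025 m).
It fails at once if the tip box is disturbed (moved more than 25 mm) (distance of tip_box from where it was at the start of the episode above 0.025 m).
It fails at once if the marker is disturbed (moved more than 25 mm) (distance of marker from where it was at the start of the episode above 0.025 m).
It fails at once if one of the five things is tipped over (more than 40 degrees) (angle between any of red_rack, magenta_rack, cover, green_bottle, blue_bottle's own z axis and vertical above 0.7 rad).
It fails at once if a bottle or rack is dropped (out of the fingers and faster than 0.7 m/s, a fall of 25 mm) ((contact force between the fingers and red_rack below 0.01 N and linear speed of red_rack above 0.7 m/s) or (contact force between the fingers and magenta_rack below 0.01 N and linear speed of magenta_rack above 0.7 m/s) or (contact force between the fingers and green_bottle below 0.01 N and linear speed of green_bottle above 0.7 m/s) or (contact force between the fingers and blue_bottle below 0.01 N and linear speed of blue_bottle above 0.7 m/s)).
It also fails if it takes over 120 s, if anything falls off the work surface, if the arm or the gripper's body presses on something with over 40 N, if the wrist force passes 120 N, or if a joint passes its speed limit or range.

## Working session

There is one attempt and no reset: what is moved stays moved. The work goes in short steps, Python scripts to look and compute and a tool call to move; the robot and the scene stay as the last step left them, time stands still between calls to the robot, and variables do not carry over. Pictures are saved under pics/ and viewed, and the job is handed in when it is done.

Besides the shell and the picture viewer there is one more tool, called by a JSON object that holds its "name" and its "arguments". servo_tool: Moves the arm, as the interface text tells. Its arguments: {"type":"object","properties":{"increments":{"type":"array","items":{"type":"array"}}},"required":["increments"]}

```bash
ls; mkdir -p pics; python3 - <<'E'
from rig import bot
import cv2,numpy as np
s=bot.read_state(); print(s['time_s'],s['position'],np.round(s['tcp_rot'],3).tolist(),s['opening'])
for n in ['top','side','wrist']:
    p,d=bot.capture(n); cv2.imwrite(f'pics/{n}0.png',p); 
    i=bot.camera_info(n); print(n,{k:np.round(v,3).tolist() for k,v in i.items()})
E
```

```text
pics
0.0 [ 0.22462381 -0.58246596  0.22156301] [[0.933, 0.36, -0.0], [0.36, -0.933, 0.002], [0.0, -0.002, -1.0]] 1.00114632321343
top {'K': [[440.551, 0.0, 282.063], [0.0, 440.551, 217.645], [0.0, 0.0, 1.0]], 'distortion': [0.03, 0.0, 0.0, 0.0, 0.0], 'R': [[-0.011, -1.0, 0.017], [-0.995, 0.01, -0.099], [0.099, -0.018, -0.995]], 't': [-0.021, 0.591, 1.206]}
side {'K': [[471.809, 0.0, 284.13], [0.0, 471.809, 207.075], [0.0, 0.0, 1.0]], 'distortion': [-0.036, 0.0, 0.0, 0.0, 0.0], 'R': [[-0.82, -0.572, 0.005], [-0.447, 0.635, -0.63], [0.357, -0.519, -0.777]], 't': [0.438, 0.295, 1.104]}
wrist {'K': [[368.285, 0.0, 278.199], [0.0, 368.285, 208.691], [0.0, 0.0, 1.0]], 'distortion': [-0.082, 0.0, 0.0, 0.0, 0.0], 'mount': [[0.0, -0.971, -0.24, 0.064], [1.0, -0.0, 0.001, -0.001], [-0.001, -0.24, 0.971, -0.162], [0.0, 0.0, 0.0, 1.0]]}
```

View pics/top0.png

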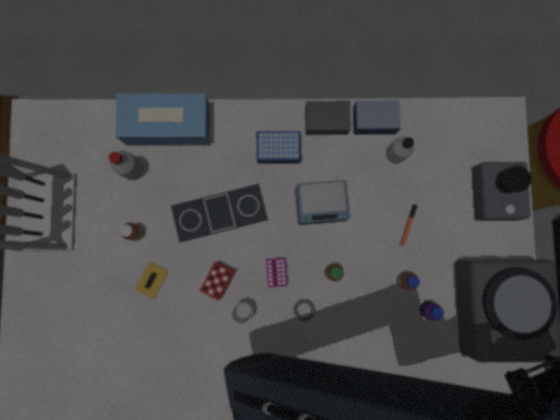

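View pics/side0.png

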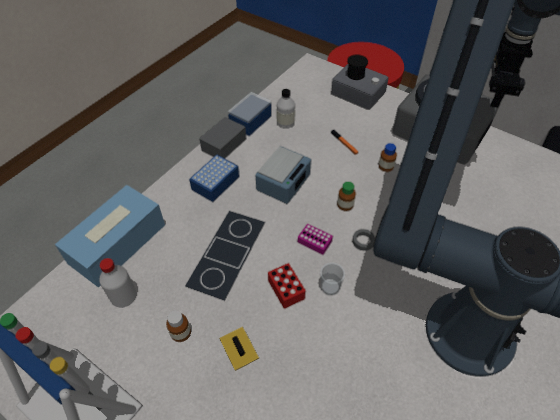

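```bash
cat > h.py <<'E'
from rig import bot
import cv2,numpy as np
def rays(n,uv):
    i=bot.camera_info(n);K=np.array(i['K']);D=np.array(i['distortion'])
    q=cv2.undistortPoints(np.asarray(uv,float).reshape(-1,1,2),K,D).reshape(-1,2)
    return np.c_[q,np.ones(len(q))]
def pose(n,s=None):
    i=bot.camera_info(n)
    if n=='wrist':
        s=s or bot.read_state(); T=np.eye(4);T[:3,:3]=s['tcp_rot'];T[:3,3]=s['position']
        M=T@np.array(i['mount']);return M[:3,:3],M[:3,3]
    R=np.array(i['R']);return R.T,-R.T@np.array(i['t'])
def world(n,uv,d,s=None):
    R,c=pose(n,s); return (rays(n,uv)*np.asarray(d).reshape(-1,1))@R.T+c
def onplane(n,uv,z,s=None):
    R,c=pose(n,s); r=rays(n,uv)@R.T; return c+r*((z-c[2])/r[:,2])[:,None]
def cloud(n,region,d,s=None):
    v,u=np.nonzero(region&(d>0)); return world(n,np.c_[u,v],d[v,u],s),np.c_[u,v]
def rect(P):
    (c,wh,a)=cv2.minAreaRect((P[:,:2]*1000).astype(np.float32))
    if wh[0]<wh[1]: wh=wh[::-1];a+=90
    a=(a+90)%180-90
    return np.round(c,1),np.round(wh,1),round(a,1)
E
python3 - <<'E'
from h import *
p,d=bot.capture('top')
for t,z in [('red_rack',.045),('magenta_rack',.028),('cover',.006),('green_bottle',.084),('blue_bottle',.084),('mat',.002),('chiller',.075),('white_bottle',.084),('tip_box',.05),('marker',.013)]:
    for r in bot.trace('top',t)[:3]:
        P,uv=cloud('top',r['region'],d)
        zt=np.percentile(P[:,2],90)
        Q=P[abs(P[:,2]-z)<.008]
        f=onplane('top',uv[abs(P[:,2]-z)<.008],z) if len(Q) else None
        print(t,round(r['p'],2),np.round(r['bbox']),len(P),'z90',round(zt,3),'rect',rect(f) if f is not None else None, 'mean',np.round(f.mean(0)*1000) if f is not None else '')
im=cv2.convertScaleAbs(p[170:340,100:460],alpha=2); cv2.imwrite('pics/z1.png',cv2.resize(im,None,fx=2.2,fy=2.2,interpolation=cv2.INTER_CUBIC))
E
```

```text
red_rack 0.96 [199. 262. 232. 296.] 779 z90 0.047 rect (array([419.2, 153. ]), array([90.2, 61.5]), -27.9) mean [420. 153.  45.]
magenta_rack 0.8 [267. 258. 289. 287.] 575 z90 0.03 rect (array([439.8, -10.8]), array([79.7, 53.6]), 3.7) mean [440. -11.  28.]
magenta_rack 0.72 [137. 266. 166. 299.] 644 z90 0.02 rect (array([422.1, 338.5]), array([41.9, 12.3]), -25.7) mean [422. 339.  28.]
cover 0.62 [134. 265. 168. 299.] 660 z90 0.019 rect (array([421.1, 340.6]), array([85.2, 60.4]), -26.0) mean [421. 340.   6.]
cover 0.62 [325. 262. 346. 280.] 267 z90 0.084 rect None mean 
green_bottle 0.76 [324. 261. 343. 279.] 243 z90 0.085 rect (array([ 437.5, -169. ]), array([29.2, 29. ]), 88.7) mean [ 438. -169.   84.]
blue_bottle 0.67 [418. 301. 446. 320.] 357 z90 0.084 rect (array([ 331.4, -428.5]), array([30.8, 30. ]), 43.7) mean [ 331. -429.   84.]
blue_bottle 0.55 [398. 270. 422. 290.] 282 z90 0.085 rect (array([ 413.8, -370.4]), array([30.3, 27.5]), -46.7) mean [ 413. -370.   84.]
mat 0.62 [171. 184. 270. 239.] 3504 z90 0.004 rect (array([610.3, 151.9]), array([264.3, 112.6]), -76.5) mean [610. 153.   2.]
chiller 0.94 [299. 179. 349. 224.] 2122 z90 0.076 rect (array([ 630.1, -137.4]), array([137.4, 107.7]), -85.8) mean [ 631. -138.   75.]
white_bottle 0.62 [119. 224. 143. 239.] 347 z90 0.084 rect (array([557.5, 386.9]), array([31.7, 29.2]), 89.4) mean [557. 387.  84.]
tip_box 0.82 [259. 128. 301. 165.] 1432 z90 0.053 rect (array([791.5, -19.5]), array([120.7,  82.9]), 89.6) mean [791. -19.  50.]
```

View pics/z1.png

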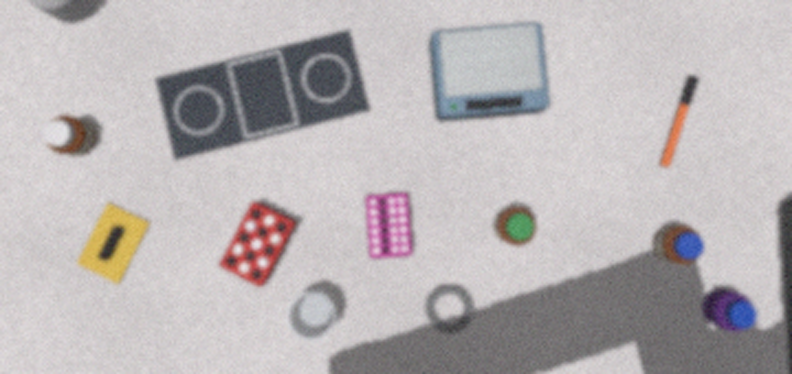

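```bash
cat >> h.py <<'E'
def yaw(s): return np.degrees(np.arctan2(s['tcp_rot'][1,0],s['tcp_rot'][0,0]))
def plan(*wps, claw=0, s=None):
    """wps: (x,y,z mm, yaw deg, nrows)"""
    s=s or bot.read_state(); R=np.array(s['tcp_rot']); p=np.array(s['position'])*1000; y=yaw(s)
    print('now',np.round(p,1),'yaw',round(y,1),'t',round(s['time_s'],2),'open',round(s['opening']*87,1),'F',np.round(s['force'],1))
    def Rz(y):
        c,n=np.cos(np.radians(y)),np.sin(np.radians(y)); return np.array([[c,n,0],[n,-c,0],[0,0,-1.]])
    for x,yy,z,w,N in wps:
        q=np.array([x,yy,z],float); out=[]
        for k in range(N,0,-1):
            sh=np.round(Rz(y).T@(q-p)/k,0 if k>1 else 1); tn=np.round(-(w-y)/k,1)
            out.append([claw,sh.tolist(),float(tn)])
            p=p+Rz(y)@sh; y=y-tn
        for i in range(0,len(out),5): print(str(out[i:i+5]).replace('.0,',',').replace('.0]',']'))
E
python3 - <<'E'
from h import *
p,d=bot.capture('top')
for uv in [(243,308),(304,310),(150,280),(217,280)]:
    u,v=uv; print(uv,np.round(world('top',[uv],[d[v,u]])*1000))
# local max heights around
vv,uu=np.mgrid[295:325,225:320]; P=world('top',np.c_[uu.ravel(),vv.ravel()],d[295:325,225:320].ravel())*1000
Q=P[P[:,2]>15];print(Q[:,2].max()); 
for lo,hi in[(50,150),(-120,0)]:
    q=Q[(Q[:,1]>lo)&(Q[:,1]<hi)]; print(q.min(0),q.max(0)) if len(q) else 0
plan((450,-250,200,10,8),(419,153,150,-27.9,8))
E
```

```text
(243, 308) [[340.  84.   8.]]
(304, 310) [[331. -87.  -3.]]
(150, 280) [[422. 339.  22.]]
(217, 280) [[420. 152.  45.]]
1258.444677408074
[305.03284155  55.72010347  15.02772677] [362.5106549  114.11403801  75.94482602]
[ 306.58338909 -116.16769161   15.09707179] [ 468.67126874   -4.55995493 1258.44467741]
now [ 224.7 -583.2  222.6] yaw 21.1 t 0.75 open 86.8 F [0.4 0.7 0.2]
[[0, [41, -29, 3], 1.4], [0, [41, -30, 3], 1.4], [0, [40, -31, 3], 1.4], [0, [39, -32, 3], 1.4], [0, [38, -32, 3], 1.4]]
[[0, [37, -33, 3], 1.4], [0, [37, -34, 2], 1.3], [0, [35.8, -35.8, 2.6], 1.4]]
[[0, [5, -50, 6], 4.7], [0, [1, -51, 6], 4.7], [0, [-3, -50, 6], 4.7], [0, [-8, -50, 6], 4.8], [0, [-12, -49, 6], 4.7]]
[[0, [-16, -48, 7], 4.8], [0, [-19, -47, 6], 4.7], [0, [-23.5, -44.7, 7], 4.8]]
```

{"name": "servo_tool", "arguments": {"increments": [[0,[41,-29,3],1.4],[0,[41,-30,3],1.4],[0,[40,-31,3],1.4],[0,[39,-32,3],1.4],[0,[38,-32,3],1.4]]}}

```text
time_s: 1.38
position: [0.3663, -0.3732, 0.2077]
tcp_rot: [[0.97, 0.242, 0.0], [0.242, -0.97, -0.001], [0.0, 0.001, -1.0]]
force: [0.7, -0.5, -0.1]
opening: 0.999
```

{"name": "servo_tool", "arguments": {"increments": [[0,[37,-33,3],1.4],[0,[37,-34,2],1.3],[0,[36,-36,3],1.4]]}}

```text
time_s: 1.75
position: [0.4512, -0.2487, 0.1998]
tcp_rot: [[0.985, 0.172, 0.001], [0.172, -0.985, -0.001], [0.001, 0.001, -1.0]]
force: [0.7, -0.6, 0.3]
opening: 0.998
```

{"name": "servo_tool", "arguments": {"increments": [[0,[5,-50,0],4.7],[0,[1,-51,0],4.7],[0,[-3,-50,0],4.7],[0,[-8,-50,0],4.8],[0,[-12,-49,0],4.7]]}}

```text
time_s: 2.38
position: [0.4307, 0.0034, 0.1999]
tcp_rot: [[0.971, -0.239, 0.001], [-0.239, -0.971, -0.0], [0.001, -0.0, -1.0]]
force: [0.7, 0.4, -0.1]
opening: 0.998
```

{"name": "servo_tool", "arguments": {"increments": [[0,[-16,-48,0],4.8],[0,[-19,-47,0],4.7],[0,[-23,-45,0],4.8],[0,[0,0,0],0]]}}

```text
time_s: 2.88
position: [0.4191, 0.1562, 0.1998]
tcp_rot: [[0.886, -0.463, 0.001], [-0.463, -0.886, 0.001], [0.0, -0.001, -1.0]]
force: [-0.2, -0.5, 0.0]
opening: 1.001
```

```bash
python3 - <<'E'
from h import *
s=bot.read_state();p,d=bot.capture('wrist');cv2.imwrite('pics/w1.png',p)
for t,z in [('red_rack',.045),('magenta_rack',.028),('mat',.002)]:
    for r in bot.trace('wrist',t)[:2]:
        P,uv=cloud('wrist',r['region'],d,s);k=abs(P[:,2]-z)<.008
        print(t,r['p'],r['bbox'],np.percentile(P[:,2],90),rect(onplane('wrist',uv[k],z,s)) if k.sum()>5 else 0)
p,d=bot.capture('top');cv2.imwrite('pics/top1.png',cv2.convertScaleAbs(p,alpha=1.7))
for t,z in [('mat',.002),('chiller',.075),('blue_bottle',.084),('cover',.006),('marker',.013)]:
    for r in bot.trace('top',t)[:2]:
        P,uv=cloud('top',r['region'],d);k=abs(P[:,2]-z)<.008
        print(t,r['p'],r['bbox'],np.percentile(P[:,2],90),rect(onplane('top',uv[k],z)) if k.sum()>5 else 0)
plan((419,153,80,-27.9,2),(419,153,20,-27.9,2))
E
```

```text
red_rack 0.67 [242.4, 134.6, 311.8, 243.4] 0.045624242218997496 (array([420.7, 153.7]), array([89.1, 59.4]), -27.7)
red_rack 0.65 [380.2, 31.1, 475.8, 138.4] 0.028908087875234523 0
magenta_rack 0.57 [378.5, 31.1, 476.5, 138.8] 0.02890500332446898 (array([440.8,  -6.9]), array([80.1, 55.5]), 3.4)
mat 0.77 [49.8, 0.0, 274.7, 140.5] 0.0027571040564650373 (array([602.5, 187.3]), array([189.1, 111.9]), -75.8)
mat 0.58 [171.5, 180.5, 266.5, 243.4] 0.004279400072542062 (array([609.8, 152.1]), array([265.2, 111.5]), -76.0)
chiller 0.63 [295.6, 183.2, 349.2, 223.6] 0.07631305063899951 (array([ 630.3, -137.7]), array([137.7, 107. ]), -86.0)
blue_bottle 0.72 [418.7, 302.0, 447.1, 321.6] 0.08424442854076201 (array([ 329.7, -429.9]), array([31.3, 30.6]), 62.8)
blue_bottle 0.58 [397.2, 271.1, 421.9, 288.8] 0.08440796077760467 (array([ 413.1, -371. ]), array([30.3, 29.3]), -46.7)
cover 0.75 [265.4, 257.2, 287.2, 286.0] 0.030509004295447673 (array([472. , -32.5]), array([28.2,  8.5]), 36.4)
cover 0.63 [137.0, 262.7, 161.2, 289.8] 0.008222590064333525 (array([434.7, 358.2]), array([86.7, 34.2]), -43.3)
marker 0.51 [400.6, 204.7, 415.9, 242.9] 0.014757196339758027 (array([ 568.5, -386.5]), array([122. ,  13.4]), -20.5)
now [419.9 152.6 199.6] yaw -28.0 t 3.38 open 87.0 F [-0.1 -0.6 -0.9]
[[0, [-1, 0, 60], -0.1], [0, [-0, 0.1, 59.6], -0]]
[[0, [-0, -0, 30], -0], [0, [-0, -0, 30], -0]]
```

View pics/w1.png

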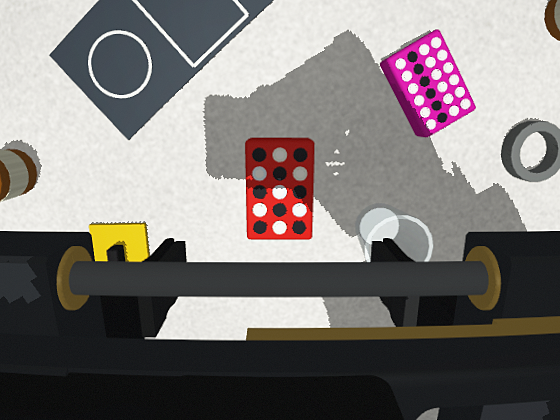

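View pics/top1.png

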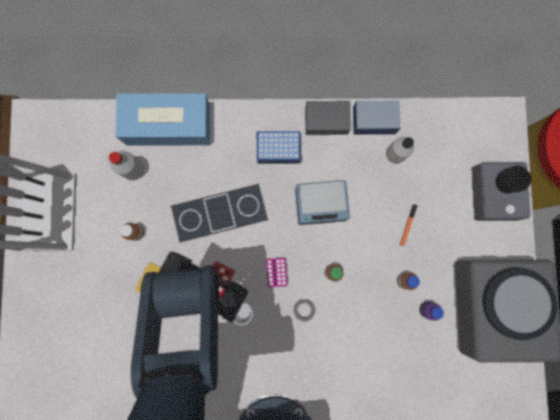

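```bash
python3 - <<'E'
from h import *
print(np.round(onplane('wrist',[(380,225),(362,225),(380,208)],0.0)*1000)); print(np.round(onplane('wrist',[(402,241),(432,241),(402,212)],0.07)*1000))
print(np.round(onplane('top',[(243,310),(253,310)],0.07)*1000),np.round(onplane('top',[(243,310)],0.0)*1000))
E
```

```text
[[333.  80.   0.]
 [342.  96.   0.]
 [350.  72.   0.]]
[[339.  77.  70.]
 [327.  54.  70.]
 [363.  67.  70.]]
[[342.  80.  70.]
 [341.  53.  70.]] [[334.  85.   0.]]
```

{"name": "servo_tool", "arguments": {"increments": [[0,[0,1,50],0],[0,[0,0,30],0]]}}

```text
time_s: 3.62
position: [0.4189, 0.152, 0.1184]
tcp_rot: [[0.883, -0.469, -0.001], [-0.469, -0.883, -0.0], [-0.001, 0.0, -1.0]]
force: [-0.3, 0.8, 0.5]
opening: 1.0
```

{"name": "servo_tool", "arguments": {"increments": [[0,[1,-2,40],0],[0,[0,0,36],0],[0,[0,0,20],0],[0,[0,0,0],0]]}}

```text
time_s: 4.12
position: [0.4203, 0.1533, 0.0223]
tcp_rot: [[0.883, -0.469, -0.003], [-0.469, -0.883, -0.0], [-0.003, 0.002, -1.0]]
force: [0.0, -0.6, 0.2]
opening: 1.006
```

{"name": "servo_tool", "arguments": {"increments": [[1,[0,0,0],0],[1,[0,0,0],0],[1,[0,0,0],0],[1,[0,0,0],0],[1,[0,0,0],0]]}}

```text
time_s: 4.75
position: [0.4215, 0.1539, 0.0242]
tcp_rot: [[0.884, -0.468, 0.001], [-0.468, -0.884, 0.0], [0.001, -0.001, -1.0]]
force: [-0.3, -0.8, 6.2]
opening: 0.686
```

{"name": "servo_tool", "arguments": {"increments": [[1,[0,0,-15],0],[1,[0,0,-30],0],[1,[0,0,-40],0],[1,[0,0,-30],0],[1,[0,0,0],0]]}}

```text
time_s: 5.38
position: [0.4224, 0.154, 0.1403]
tcp_rot: [[0.884, -0.468, 0.005], [-0.468, -0.884, 0.001], [0.004, -0.003, -1.0]]
force: [0.4, -0.3, -1.9]
opening: 0.683
```

```bash
python3 - <<'E'
from h import *
s=bot.read_state();p,d=bot.capture('wrist');cv2.imwrite('pics/w2.png',p)
plan((610,152,130,13.7,6))
E
```

```text
now [421.3 153.9 139. ] yaw -27.9 t 5.42 open 59.8 F [ 0.4 -0.3 -0.6]
[[0, [28, -14, 2], -6.9], [0, [29, -11, 1], -6.9], [0, [31, -7, 2], -7], [0, [31, -4, 1], -6.9], [0, [32, 0, 2], -7]]
[[0, [31.1, 3.9, 1], -6.9]]
```

View pics/w2.png

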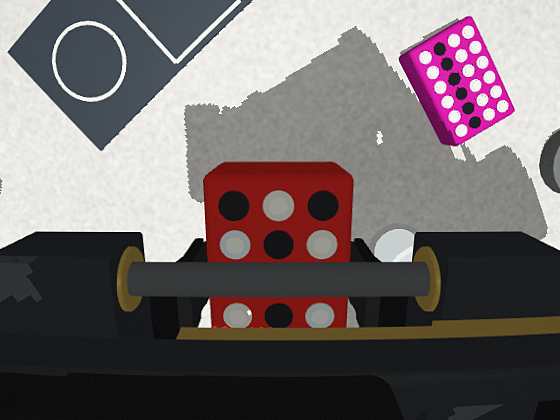

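The red rack is held squarely (59.8 mm opening, rack at pixels 205–353 between the jaws). I'll carry it to the mat.

{"name": "servo_tool", "arguments": {"increments": [[1,[28,-14,2],-6.9],[1,[29,-11,1],-6.9],[1,[31,-7,2],-7],[1,[31,-4,1],-6.9],[1,[32,0,2],-7]]}}

```text
time_s: 6.05
position: [0.5779, 0.152, 0.1279]
tcp_rot: [[0.993, 0.122, -0.005], [0.122, -0.993, -0.0], [-0.005, -0.0, -1.0]]
force: [-0.4, -0.5, -1.3]
opening: 0.688
```

{"name": "servo_tool", "arguments": {"increments": [[1,[31,4,1],-6.9],[1,[0,0,0],0],[1,[0,0,0],0]]}}

```text
time_s: 6.42
position: [0.6074, 0.1517, 0.1273]
tcp_rot: [[0.972, 0.236, -0.005], [0.236, -0.972, -0.0], [-0.005, -0.001, -1.0]]
force: [0.6, 0.5, -1.5]
opening: 0.688
```

```bash
python3 - <<'E'
from h import *
s=bot.read_state();p,d=bot.capture('wrist');cv2.imwrite('pics/w3.png',p)
for r in bot.trace('wrist','mat')[:2]: print(r['p'],r['bbox'],rect(onplane('wrist',cloud('wrist',r['region'],d,s)[1],.002,s)))
plan((610,152,26.5,13.8,4))
E
```

```text
0.92 [111.9, 122.0, 443.1, 262.2] (array([611.2, 152.5]), array([260.1, 111. ]), -76.2)
now [607.6 151.8 128.3] yaw 13.7 t 6.53 open 60.1 F [ 0.6 -1.1 -1.5]
[[0, [1, 0, 25], -0], [0, [0, 0, 26], -0], [0, [1, 0, 25], -0.1], [0, [0.4, 0.4, 25.8], -0]]
```

View pics/w3.png

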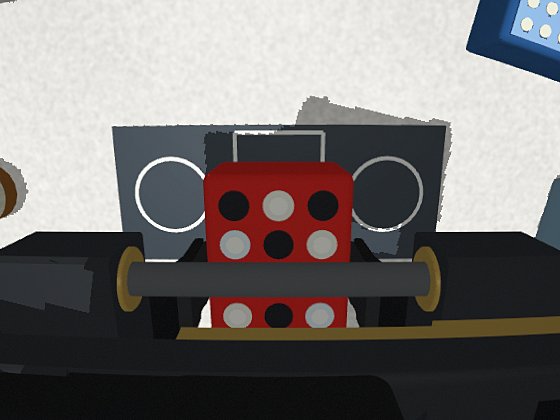

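{"name": "servo_tool", "arguments": {"increments": [[1,[2,0,40],0],[1,[1,0,35],0],[1,[0,0,18],0],[1,[0,0,6],0],[1,[0,0,0],0]]}}

```text
time_s: 7.15
position: [0.6129, 0.1526, 0.031]
tcp_rot: [[0.972, 0.236, 0.001], [0.236, -0.972, 0.0], [0.001, 0.0, -1.0]]
force: [-0.3, -1.1, -1.6]
opening: 0.689
```

{"name": "servo_tool", "arguments": {"increments": [[1,[-1,0,2],0],[1,[0,0,2],0],[1,[0,0,0],0]]}}

```text
time_s: 7.52
position: [0.6117, 0.1523, 0.0269]
tcp_rot: [[0.972, 0.236, 0.001], [0.236, -0.972, 0.0], [0.001, 0.0, -1.0]]
force: [0.1, -0.1, -1.0]
opening: 0.687
```

{"name": "servo_tool", "arguments": {"increments": [[1,[0,0,1],0],[1,[0,0,1],0],[1,[0,0,0],0]]}}

```text
time_s: 7.9
position: [0.6119, 0.1523, 0.0263]
tcp_rot: [[0.972, 0.236, 0.001], [0.236, -0.972, 0.0], [0.001, 0.0, -1.0]]
force: [-2.1, -0.8, 8.2]
opening: 0.687
```

Contact (8 N). Release and rise.

{"name": "servo_tool", "arguments": {"increments": [[0,[0,0,0],0],[0,[0,0,0],0],[0,[0,0,0],0],[0,[0,0,0],0]]}}

```text
time_s: 8.4
position: [0.6115, 0.1523, 0.0243]
tcp_rot: [[0.972, 0.236, -0.0], [0.236, -0.972, -0.0], [-0.0, -0.0, -1.0]]
force: [0.1, 0.6, 0.0]
opening: 0.98
```

{"name": "servo_tool", "arguments": {"increments": [[0,[0,0,-30],0],[0,[0,0,-50],0],[0,[0,0,-50],0],[0,[0,0,-40],0],[0,[0,0,0],0]]}}

```text
time_s: 9.02
position: [0.6142, 0.1525, 0.1987]
tcp_rot: [[0.972, 0.236, 0.009], [0.236, -0.972, 0.001], [0.009, 0.001, -1.0]]
force: [0.1, 0.5, 0.0]
opening: 0.999
```

```bash
python3 - <<'E'
from h import *
s=bot.read_state();p,d=bot.capture('wrist')
for t,z in [('red_rack',.045),('mat',.002)]:
  for r in bot.trace('wrist',t)[:1]:
    P,uv=cloud('wrist',r['region'],d,s);k=abs(P[:,2]-z)<.006; print(t,r['p'],rect(onplane('wrist',uv[k],z,s)))
plan((438,-169,180,-76.2,9))
E
```

```text
red_rack 0.89 (array([611.1, 152. ]), array([89.6, 59.7]), 13.9)
mat 0.74 (array([612.1, 152.8]), array([259.8, 109.7]), -76.4)
now [610.6 152.2 193.4] yaw 13.7 t 9.18 open 86.8 F [-0.2  0.5 -0.8]
[[0, [-27, 30, 1], 10], [0, [-21, 34, 2], 10], [0, [-15, 38, 1], 10], [0, [-8, 40, 2], 10], [0, [-2, 41, 1], 10]]
[[0, [6, 40, 2], 10], [0, [12, 38, 1], 10], [0, [19, 36, 2], 9.9], [0, [25, 32, 1.4], 10]]
```

```bash
python3 - <<'E'
from h import *
plan((438,-169,180,103.8,9))
E
```

```text
now [610.6 152.2 193.4] yaw 13.7 t 9.18 open 86.8 F [-0.2  0.5 -0.8]
[[0, [-27, 30, 1], -10], [0, [-32, 25, 2], -10], [0, [-36, 19, 1], -10], [0, [-38, 13, 2], -10], [0, [-40, 6, 1], -10]]
[[0, [-41, -2, 2], -10], [0, [-40, -8, 1], -10], [0, [-37, -15, 2], -10.1], [0, [-34.2, -21.8, 1.4], -10]]
```

{"name": "servo_tool", "arguments": {"increments": [[0,[-27,30,0],-10],[0,[-32,25,0],-10],[0,[-36,19,0],-10],[0,[-38,13,0],-10],[0,[-40,6,0],-10]]}}

```text
time_s: 9.8
position: [0.5145, -0.0269, 0.1927]
tcp_rot: [[0.438, 0.899, -0.004], [0.899, -0.438, 0.001], [-0.001, -0.004, -1.0]]
force: [0.1, -0.8, -0.0]
opening: 0.998
```

{"name": "servo_tool", "arguments": {"increments": [[0,[-41,-2,0],-10],[0,[-40,-8,0],-10],[0,[-37,-15,0],-10],[0,[-34,-22,0],-10],[0,[0,0,0],0]]}}

```text
time_s: 10.42
position: [0.437, -0.17, 0.193]
tcp_rot: [[-0.232, 0.973, -0.003], [0.973, 0.232, 0.002], [0.003, -0.003, -1.0]]
force: [0.5, 1.1, -0.1]
opening: 1.003
```

```bash
python3 - <<'E'
from h import *
s=bot.read_state();p,d=bot.capture('wrist');cv2.imwrite('pics/w4.png',p)
for t,z in [('green_bottle',.084)]:
  for r in bot.trace('wrist',t)[:2]:
    P,uv=cloud('wrist',r['region'],d,s);k=abs(P[:,2]-z)<.006; print(t,r['p'],r['bbox'],rect(onplane('wrist',uv[k],z,s)))
plan((438,-169,100,103.8,2),(438,-169,23,103.8,3))
E
```

```text
green_bottle 0.79 [254.6, 160.4, 314.6, 227.8] (array([ 438. , -167.2]), array([31.8, 31.8]), -76.5)
now [ 438.  -168.2  193.4] yaw 103.5 t 10.53 open 87.3 F [ 0.2  0.7 -1.1]
[[0, [-0, -0, 47], -0.1], [0, [-0.8, -0.2, 46.4], -0.2]]
[[0, [0, 0, 26], 0], [0, [0, 0, 25], 0], [0, [0, 0, 26], 0]]
```

View pics/w4.png

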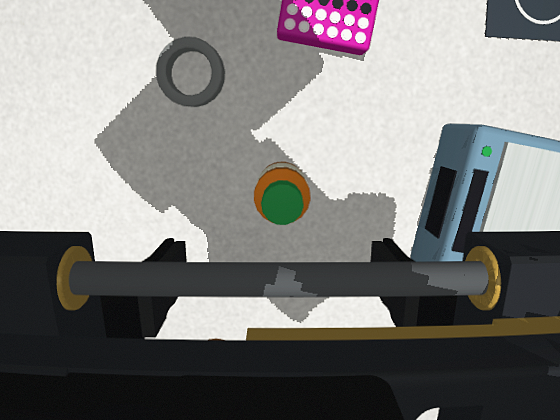

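{"name": "servo_tool", "arguments": {"increments": [[0,[0,0,50],0],[0,[0,0,50],0],[0,[0,0,40],0],[0,[0,0,30],0],[0,[0,0,0],0]]}}

```text
time_s: 11.15
position: [0.4376, -0.1664, 0.0224]
tcp_rot: [[-0.237, 0.971, -0.005], [0.971, 0.237, 0.004], [0.005, -0.004, -1.0]]
force: [-0.2, 0.5, 0.1]
opening: 0.998
```

{"name": "servo_tool", "arguments": {"increments": [[1,[0,0,0],0],[1,[0,0,0],0],[1,[0,0,0],0],[1,[0,0,0],0],[1,[0,0,0],0]]}}

```text
time_s: 11.78
position: [0.439, -0.1688, 0.025]
tcp_rot: [[-0.236, 0.972, 0.001], [0.972, 0.236, -0.0], [-0.001, 0.001, -1.0]]
force: [0.1, 0.5, 4.2]
opening: 0.548
```

{"name": "servo_tool", "arguments": {"increments": [[1,[0,0,-15],0],[1,[0,0,-30],0],[1,[0,0,-45],0],[1,[0,0,-40],0],[1,[0,0,0],0]]}}

```text
time_s: 12.4
position: [0.4404, -0.1697, 0.1578]
tcp_rot: [[-0.237, 0.972, 0.006], [0.972, 0.237, -0.004], [-0.006, 0.005, -1.0]]
force: [-0.8, -0.4, -2.1]
opening: 0.542
```

```bash
python3 - <<'E'
from h import *
s=bot.read_state();p,d=bot.capture('wrist');cv2.imwrite('pics/w5.png',p)
c=np.array([611.2,152.5]);a=np.radians(13.8);u=np.array([-np.sin(a),np.cos(a)])
print(c+85*u,c-85*u); g=c+85*u
plan((g[0],g[1],155,103.8,9))
E
```

```text
[590.92465611 235.04641379] [631.47534389  69.95358621]
now [ 439.2 -168.9  156.1] yaw 103.7 t 12.45 open 47.4 F [-0.1  0.7 -2.4]
[[0, [40, 27, 0], -0], [0, [40, 27, 0], -0], [0, [40, 27, 0], -0], [0, [39, 27, 0], -0], [0, [40, 27, 0], -0]]
[[0, [39, 27, 0], -0], [0, [40, 27, 0], -0], [0, [39, 27, 1], -0.1], [0, [39.6, 27, 0.1], -0]]
```

View pics/w5.png

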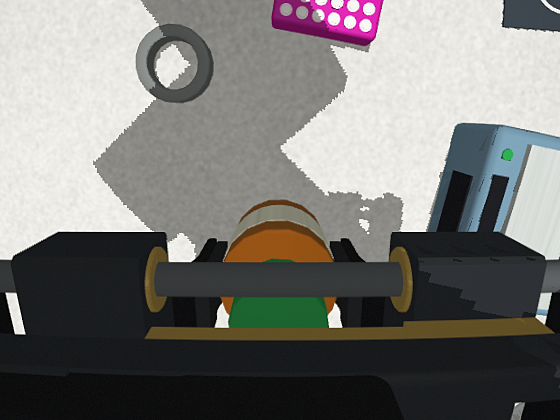

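Green bottle held upright (47 mm opening). Carrying it to the left ring.

{"name": "servo_tool", "arguments": {"increments": [[1,[40,27,0],0],[1,[40,27,0],0],[1,[40,27,0],0],[1,[39,27,0],0],[1,[40,27,0],0]]}}

```text
time_s: 13.08
position: [0.5218, 0.0582, 0.1528]
tcp_rot: [[-0.236, 0.972, -0.004], [0.972, 0.236, 0.0], [0.001, -0.004, -1.0]]
force: [1.0, 0.1, -1.9]
opening: 0.547
```

{"name": "servo_tool", "arguments": {"increments": [[1,[39,27,0],0],[1,[40,27,0],0],[1,[39,27,0],0],[1,[40,27,0],0],[1,[0,0,0],0]]}}

```text
time_s: 13.7
position: [0.59, 0.2387, 0.1522]
tcp_rot: [[-0.24, 0.971, -0.002], [0.971, 0.24, 0.0], [0.001, -0.002, -1.0]]
force: [-0.5, 0.1, -2.2]
opening: 0.546
```

```bash
python3 - <<'E'
from h import *
bot.capture('wrist')
plan((591,235,35,103.8,4))
E
```

```text
now [589.  236.7 152.2] yaw 103.8 t 13.75 open 47.5 F [-0.5 -0.6 -1.9]
[[0, [-1, 0, 29], 0], [0, [-0, 1, 29], 0], [0, [-1, 0, 30], 0], [0, [-0.1, 0.5, 29.2], 0]]
```

{"name": "servo_tool", "arguments": {"increments": [[1,[-1,1,40],0],[1,[-1,1,40],0],[1,[0,0,30],0],[1,[0,0,10],0],[1,[0,0,0],0]]}}

```text
time_s: 14.38
position: [0.5921, 0.2332, 0.0338]
tcp_rot: [[-0.235, 0.972, -0.002], [0.972, 0.235, -0.001], [-0.0, -0.003, -1.0]]
force: [-0.6, 0.4, -1.6]
opening: 0.544
```

{"name": "servo_tool", "arguments": {"increments": [[1,[0,0,2],0],[1,[0,0,1],0],[1,[0,0,0],0]]}}

```text
time_s: 14.75
position: [0.5933, 0.2344, 0.0324]
tcp_rot: [[-0.236, 0.972, 0.001], [0.972, 0.236, 0.0], [-0.0, 0.001, -1.0]]
force: [-1.2, 0.4, -1.7]
opening: 0.544
```

{"name": "servo_tool", "arguments": {"increments": [[1,[0,-2,2],0],[1,[0,0,1],0],[1,[0,0,1],0],[1,[0,0,0],0]]}}

```text
time_s: 15.25
position: [0.5909, 0.2337, 0.0274]
tcp_rot: [[-0.236, 0.972, -0.0], [0.972, 0.236, -0.0], [-0.0, -0.0, -1.0]]
force: [-0.6, 0.6, -1.4]
opening: 0.545
```

{"name": "servo_tool", "arguments": {"increments": [[1,[1,0,1],0],[1,[0,0,1],0],[1,[0,0,0],0]]}}

```text
time_s: 15.62
position: [0.591, 0.2342, 0.027]
tcp_rot: [[-0.237, 0.972, 0.001], [0.972, 0.237, -0.001], [-0.001, 0.0, -1.0]]
force: [-1.9, -2.6, 7.0]
opening: 0.546
```

Contact. Release, rise.

{"name": "servo_tool", "arguments": {"increments": [[0,[0,0,0],0],[0,[0,0,0],0],[0,[0,0,0],0],[0,[0,0,0],0]]}}

```text
time_s: 16.12
position: [0.5906, 0.2348, 0.0253]
tcp_rot: [[-0.236, 0.972, -0.0], [0.972, 0.236, 0.0], [0.0, -0.0, -1.0]]
force: [-1.0, -0.5, 0.1]
opening: 0.912
```

{"name": "servo_tool", "arguments": {"increments": [[0,[0,0,-30],0],[0,[0,0,-50],0],[0,[0,0,-50],0],[0,[0,0,-40],0],[0,[0,0,0],0]]}}

```text
time_s: 16.75
position: [0.5932, 0.2354, 0.1997]
tcp_rot: [[-0.237, 0.972, 0.009], [0.972, 0.236, 0.002], [-0.0, 0.009, -1.0]]
force: [-0.1, -0.7, 0.2]
opening: 0.994
```

```bash
python3 - <<'E'
from h import *
s=bot.read_state();p,d=bot.capture('wrist');cv2.imwrite('pics/w6.png',p)
for t,z in [('green_bottle',.086)]:
  for r in bot.trace('wrist',t)[:2]:
    P,uv=cloud('wrist',r['region'],d,s);k=abs(P[:,2]-z)<.006; print(t,r['p'],r['bbox'],rect(onplane('wrist',uv[k],z,s)))
plan((500,-100,200,103,8),(414,-370,200,55,8))
E
```

```text
green_bottle 0.65 [247.9, 159.4, 307.9, 226.8] (array([589.5, 236. ]), array([31.5, 31.5]), -76.4)Traceback (most recent call last):
  File "<stdin>", line 5, in <module>
  File "h.py", line 16, in onplane
    R,c=pose(n,s); r=rays(n,uv)@R.T; return c+r*((z-c[2])/r[:,2])[:,None]
                     ~~~~^^^^^^
  File "h.py", line 5, in rays
    q=cv2.undistortPoints(np.asarray(uv,float).reshape(-1,1,2),K,D).reshape(-1,2)
      ~~~~~~~~~~~~~~~~~~~^^^^^^^^^^^^^^^^^^^^^^^^^^^^^^^^^^^^^^^^^^
cv2.error: OpenCV(4.12.0) /io/opencv/modules/calib3d/src/undistort.dispatch.cpp:347: error: (-215:Assertion failed) CV_IS_MAT(_src) && CV_IS_MAT(_dst) && (_src->rows == 1 || _src->cols == 1) && (_dst->rows == 1 || _dst->cols == 1) && _src->cols + _src->rows - 1 == _dst->rows + _dst->cols - 1 && (CV_MAT_TYPE(_src->type) == CV_32FC2 || CV_MAT_TYPE(_src->type) == CV_64FC2) && (CV_MAT_TYPE(_dst->type) == CV_32FC2 || CV_MAT_TYPE(_dst->type) == CV_64FC2) in function 'cvUndistortPointsInternal'
```

View pics/w6.png

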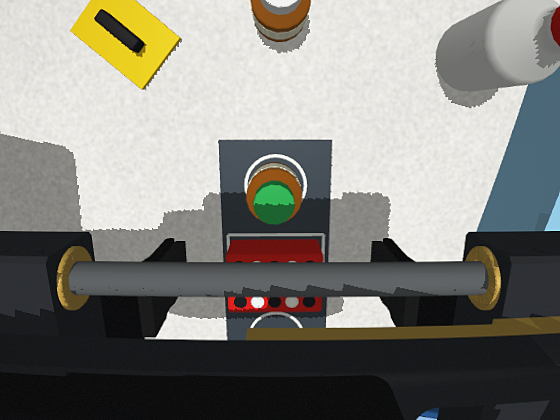

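```bash
python3 - <<'E'
from h import *
plan((480,-100,200,80,8),(414,-370,200,35,6))
E
```

```text
now [590.3 234.7 195.5] yaw 103.7 t 16.85 open 87.1 F [-0.6  0.6 -0.5]
[[0, [-37, -23, -1], 3], [0, [-39, -21, -1], 3], [0, [-40, -19, -0], 2.9], [0, [-40, -17, -1], 3], [0, [-41, -15, -0], 2.9]]
[[0, [-42, -13, -1], 3], [0, [-43, -11, -0], 2.9], [0, [-43.8, -9.3, -0.5], 3]]
[[0, [-46, -3, -0], 7.5], [0, [-46, 3, -0], 7.5], [0, [-46, 9, -0], 7.5], [0, [-44, 15, -0], 7.5], [0, [-41, 21, -0], 7.5]]
[[0, [-38.8, 25.3, -0], 7.5]]
```

{"name": "servo_tool", "arguments": {"increments": [[0,[-37,-23,-1],3],[0,[-39,-21,-1],3],[0,[-40,-19,0],3],[0,[-40,-17,-1],3],[0,[-41,-15,0],3]]}}

```text
time_s: 17.48
position: [0.5209, 0.0252, 0.1966]
tcp_rot: [[0.025, 1.0, -0.004], [1.0, -0.025, 0.001], [0.0, -0.004, -1.0]]
force: [0.8, 0.6, -0.0]
opening: 0.999
```

{"name": "servo_tool", "arguments": {"increments": [[0,[-42,-13,-1],3],[0,[-43,-11,0],3],[0,[-44,-9,0],3],[0,[-46,-3,0],7.5],[0,[-46,3,0],7.5]]}}

```text
time_s: 18.1
position: [0.4559, -0.19, 0.1977]
tcp_rot: [[0.432, 0.902, -0.003], [0.902, -0.432, 0.002], [0.001, -0.004, -1.0]]
force: [0.0, -0.3, -0.5]
opening: 0.994
```

{"name": "servo_tool", "arguments": {"increments": [[0,[-46,9,0],7.5],[0,[-44,15,0],7.5],[0,[-41,21,0],7.5],[0,[-39,25,0],7.5],[0,[0,0,0],0]]}}

```text
time_s: 18.73
position: [0.4108, -0.3722, 0.1976]
tcp_rot: [[0.825, 0.565, -0.001], [0.565, -0.825, 0.001], [-0.001, -0.002, -1.0]]
force: [0.1, -0.1, -1.0]
opening: 1.002
```

```bash
python3 - <<'E'
from h import *
s=bot.read_state();p,d=bot.capture('wrist');cv2.imwrite('pics/w7.png',p)
for t,z in [('blue_bottle',.084)]:
  for r in bot.trace('wrist',t)[:2]:
    P,uv=cloud('wrist',r['region'],d,s);k=abs(P[:,2]-z)<.006; print(t,r['p'],r['bbox'],rect(onplane('wrist',uv[k],z,s)) if k.sum()>5 else 0)
plan((414,-370,23,35,4))
E
```

```text
blue_bottle 0.74 [252.2, 163.2, 309.6, 225.1] (array([ 413.9, -372.2]), array([32.2, 31.5]), 34.4)
blue_bottle 0.74 [258.2, 259.9, 310.9, 327.2] (array([ 336.1, -429.4]), array([31.8, 25.4]), -55.6)
now [ 411.1 -368.4  197.7] yaw 34.6 t 18.82 open 86.5 F [0.2 0.  0.4]
[[0, [0, 1, 44], -0.1], [0, [0, 1, 44], -0.1], [0, [1, 1, 43], -0.1], [0, [0.5, 0, 43.7], -0.1]]
```

View pics/w7.png

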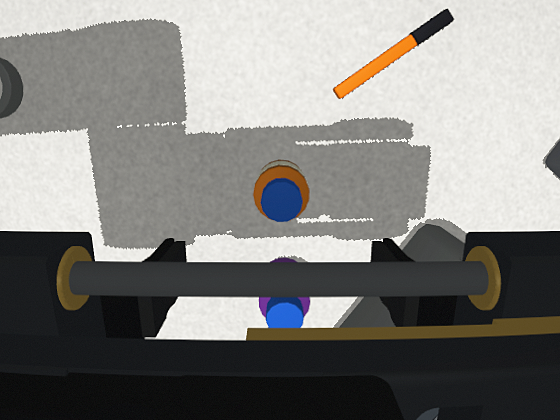

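```bash
python3 - <<'E'
from h import *
p,d=bot.capture('top')
vv,uu=np.mgrid[170:365,430:470]; P=world('top',np.c_[uu.ravel(),vv.ravel()],d[170:365,430:470].ravel())*1000
Q=P[(P[:,2]>25)]
for lo,hi in [(380,420),(420,460),(460,500),(500,560)]:
    q=Q[(Q[:,0]>lo)&(Q[:,0]<hi)&(Q[:,2]<400)]; 
    if len(q): print(lo,q[:,1].max(),np.percentile(q[:,2],[5,50,95]))
E
```

```text
380 -315.05880027947376 [355.6979474  367.67726204 375.1056344 ]
420 -317.6266635075787 [275.49989517 309.9152771  378.49912406]
460 -384.57372177094464 [278.25565827 301.5183076  311.4716734 ]
```

```bash
python3 - <<'E'
from h import *
s=bot.read_state();p,d=bot.capture('wrist')
for uv in [(430,235),(450,235),(400,250),(370,320),(550,160)]:
    print(uv,p[uv[1],uv[0]],np.round(world('wrist',[uv],[d[uv[1],uv[0]]],s)*1000))
E
```

```text
(430, 235) [64 64 64] [[ 458. -511.   28.]]
(450, 235) [92 95 94] [[ 469. -544.    0.]]
(400, 250) [0 0 0] [[ 449. -404.  213.]]
(370, 320) [68 69 68] [[ 359. -511.   44.]]
(550, 160) [111 114 114] [[ 591. -579.    1.]]
```

{"name": "servo_tool", "arguments": {"increments": [[0,[1,2,50],0],[0,[0,2,50],0],[0,[0,0,45],0],[0,[0,0,30],0],[0,[0,0,0],0]]}}

```text
time_s: 19.55
position: [0.4144, -0.3691, 0.0225]
tcp_rot: [[0.821, 0.571, -0.004], [0.571, -0.821, 0.005], [-0.0, -0.007, -1.0]]
force: [0.9, -0.9, -0.2]
opening: 0.998
```

{"name": "servo_tool", "arguments": {"increments": [[1,[0,0,0],0],[1,[0,0,0],0],[1,[0,0,0],0],[1,[0,0,0],0],[1,[0,0,0],0]]}}

```text
time_s: 20.18
position: [0.4153, -0.3723, 0.025]
tcp_rot: [[0.822, 0.569, 0.0], [0.569, -0.822, -0.0], [0.0, 0.0, -1.0]]
force: [-0.4, 0.7, 2.9]
opening: 0.544
```

{"name": "servo_tool", "arguments": {"increments": [[1,[0,0,-15],0],[1,[0,0,-30],0],[1,[0,0,-45],0],[1,[0,0,-50],0],[1,[0,0,0],0]]}}

```text
time_s: 20.8
position: [0.4172, -0.3746, 0.1694]
tcp_rot: [[0.822, 0.569, 0.006], [0.569, -0.822, -0.008], [0.0, 0.01, -1.0]]
force: [-0.1, -1.0, -1.3]
opening: 0.547
```

```bash
python3 - <<'E'
from h import *
s=bot.read_state();p,d=bot.capture('wrist');cv2.imwrite('pics/w8.png',p)
plan((460,-170,180,65,5),(631.5,70,180,103.8,6))
E
```

```text
now [ 415.9 -373.1  167. ] yaw 34.7 t 20.85 open 47.1 F [-0.5  0.4 -1.2]
[[0, [30, -28, -3], -6.1], [0, [33, -25, -2], -6.1], [0, [36, -21, -3], -6], [0, [38, -18, -2], -6.1], [0, [39.5, -13.5, -3], -6]]
[[0, [48, 9, 0], -6.5], [0, [47, 14, 0], -6.5], [0, [45, 20, 0], -6.5], [0, [43, 25, 0], -6.4], [0, [40, 29, 0], -6.5]]
[[0, [35.5, 33.3, 0], -6.4]]
```

View pics/w8.png

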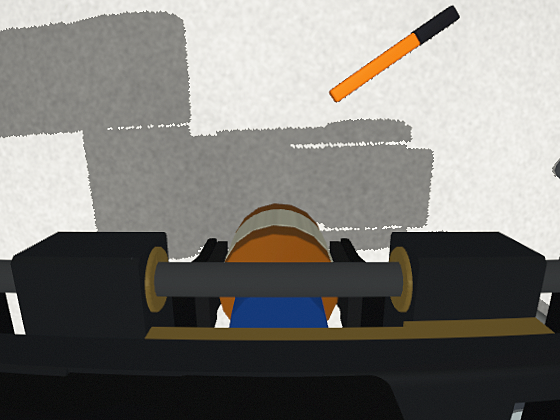

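Blue-capped brown bottle held upright. Going to the right ring.

{"name": "servo_tool", "arguments": {"increments": [[1,[30,-28,-3],-6],[1,[33,-25,-2],-6],[1,[36,-21,-3],-6],[1,[38,-18,-2],-6],[1,[40,-13,-3],-6]]}}

```text
time_s: 21.48
position: [0.4594, -0.1669, 0.1761]
tcp_rot: [[0.425, 0.905, -0.003], [0.905, -0.425, 0.002], [0.001, -0.004, -1.0]]
force: [1.1, -0.1, -1.3]
opening: 0.542
```

{"name": "servo_tool", "arguments": {"increments": [[1,[48,9,0],-6.5],[1,[47,14,0],-6.5],[1,[45,20,0],-6.5],[1,[43,25,0],-6.5],[1,[40,29,0],-6.5]]}}

```text
time_s: 22.1
position: [0.604, 0.0323, 0.1756]
tcp_rot: [[-0.129, 0.992, -0.004], [0.992, 0.129, 0.0], [0.001, -0.004, -1.0]]
force: [-0.2, -0.5, -1.8]
opening: 0.545
```

{"name": "servo_tool", "arguments": {"increments": [[1,[36,33,0],-6.5],[1,[0,0,0],0],[1,[0,0,0],0]]}}

```text
time_s: 22.48
position: [0.6311, 0.0706, 0.1758]
tcp_rot: [[-0.236, 0.972, -0.004], [0.972, 0.236, -0.0], [0.001, -0.004, -1.0]]
force: [0.0, -0.7, -1.3]
opening: 0.546
```

```bash
python3 - <<'E'
from h import *
bot.capture('wrist')
plan((631.5,70,32,103.8,4))
E
```

```text
now [631.1  70.  176.1] yaw 103.6 t 22.52 open 47.3 F [-0.6  0.9 -0.1]
[[0, [-0, 0, 36], -0], [0, [-0, 0, 36], -0.1], [0, [-0, 0, 36], -0], [0, [-0.1, 0.3, 36.1], -0.1]]
```

{"name": "servo_tool", "arguments": {"increments": [[1,[0,0,45],0],[1,[0,0,45],0],[1,[0,0,40],0],[1,[0,0,14],0],[1,[0,0,0],0]]}}

```text
time_s: 23.15
position: [0.6321, 0.0698, 0.033]
tcp_rot: [[-0.235, 0.972, -0.002], [0.972, 0.235, 0.0], [0.001, -0.002, -1.0]]
force: [0.8, -0.0, -0.4]
opening: 0.544
```

{"name": "servo_tool", "arguments": {"increments": [[1,[0,0,2],0],[1,[0,0,1],0],[1,[0,0,0],0]]}}

```text
time_s: 23.52
position: [0.6334, 0.0707, 0.0316]
tcp_rot: [[-0.237, 0.972, 0.002], [0.972, 0.237, -0.0], [-0.001, 0.002, -1.0]]
force: [0.3, 0.6, -1.7]
opening: 0.539
```

{"name": "servo_tool", "arguments": {"increments": [[1,[0,-1,2],0],[1,[0,0,1],0],[1,[0,0,1],0],[1,[0,0,0],0]]}}

```text
time_s: 24.02
position: [0.6317, 0.0704, 0.027]
tcp_rot: [[-0.236, 0.972, -0.0], [0.972, 0.236, 0.0], [0.0, -0.0, -1.0]]
force: [-2.0, -0.2, 4.2]
opening: 0.541
```

{"name": "servo_tool", "arguments": {"increments": [[1,[0,0,1],0],[1,[0,0,0],0]]}}

```text
time_s: 24.28
position: [0.6317, 0.0704, 0.027]
tcp_rot: [[-0.236, 0.972, -0.0], [0.972, 0.236, -0.0], [-0.0, -0.0, -1.0]]
force: [-3.3, -0.6, 9.1]
opening: 0.543
```

{"name": "servo_tool", "arguments": {"increments": [[0,[0,0,0],0],[0,[0,0,0],0],[0,[0,0,0],0],[0,[0,0,0],0]]}}

```text
time_s: 24.78
position: [0.6318, 0.0704, 0.0252]
tcp_rot: [[-0.236, 0.972, -0.0], [0.972, 0.236, 0.0], [0.0, -0.0, -1.0]]
force: [0.0, 0.0, -0.0]
opening: 0.912
```

{"name": "servo_tool", "arguments": {"increments": [[0,[0,0,-30],0],[0,[0,0,-50],0],[0,[0,0,-50],0],[0,[0,0,-40],0],[0,[0,0,0],0]]}}

```text
time_s: 25.4
position: [0.6345, 0.0703, 0.1997]
tcp_rot: [[-0.237, 0.972, 0.009], [0.972, 0.237, -0.001], [-0.003, 0.008, -1.0]]
force: [-0.3, 0.2, -0.2]
opening: 0.998
```

```bash
python3 - <<'E'
from h import *
s=bot.read_state();p,d=bot.capture('wrist');cv2.imwrite('pics/w9.png',p)
for t,z in [('blue_bottle',.086),('red_rack',.047)]:
  for r in bot.trace('wrist',t)[:1]:
    P,uv=cloud('wrist',r['region'],d,s);k=abs(P[:,2]-z)<.006; print(t,r['p'],r['bbox'],rect(onplane('wrist',uv[k],z,s)) if k.sum()>5 else 0)
plan((440,-10,180,3.6,10))
E
```

```text
blue_bottle 0.66 [245.4, 163.0, 303.7, 225.0] (array([630.9,  69.9]), array([31.6, 31.6]), -76.4)
red_rack 0.97 [218.2, 55.8, 324.8, 130.2] (array([610. , 151.8]), array([88.9, 58.9]), 14.4)
now [630.8  70.4 194.4] yaw 103.7 t 25.55 open 87.0 F [-0.6  0.3 -0.1]
[[0, [-3, -20, 1], 10], [0, [-7, -20, 1], 10], [0, [-10, -18, 2], 10], [0, [-13, -16, 1], 10], [0, [-16, -14, 2], 10]]
[[0, [-18, -11, 1], 10], [0, [-19, -7, 2], 10], [0, [-20, -4, 1], 10], [0, [-21, -0, 2], 10], [0, [-20.2, 3.5, 1.4], 10.1]]
```

View pics/w9.png

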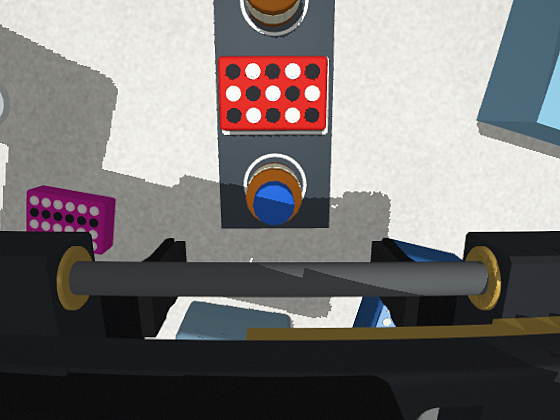

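{"name": "servo_tool", "arguments": {"increments": [[0,[-3,-20,1],10],[0,[-7,-20,1],10],[0,[-10,-18,2],10],[0,[-13,-16,1],10],[0,[-16,-14,2],10]]}}

```text
time_s: 26.18
position: [0.5341, 0.0303, 0.1866]
tcp_rot: [[0.597, 0.802, -0.004], [0.802, -0.597, 0.001], [-0.002, -0.004, -1.0]]
force: [1.1, -0.2, -0.7]
opening: 0.998
```

{"name": "servo_tool", "arguments": {"increments": [[0,[-18,-11,1],10],[0,[-19,-7,2],10],[0,[-20,-4,1],10],[0,[-21,0,2],10],[0,[-20,3,1],10]]}}

```text
time_s: 26.8
position: [0.4391, -0.0094, 0.1799]
tcp_rot: [[0.998, 0.058, -0.004], [0.058, -0.998, 0.001], [-0.004, -0.001, -1.0]]
force: [0.9, -0.5, -0.0]
opening: 1.001
```

```bash
python3 - <<'E'
from h import *
bot.capture('wrist');s=bot.read_state();p,d=bot.capture('wrist');cv2.imwrite('pics/w10.png',p)
for t,z in [('magenta_rack',.028)]:
  for r in bot.trace('wrist',t)[:1]:
    P,uv=cloud('wrist',r['region'],d,s);k=abs(P[:,2]-z)<.004; print(t,r['p'],r['bbox'],rect(onplane('wrist',uv[k],z,s)) if k.sum()>5 else 0)
plan((440,-10,5,3.6,4))
E
```

```text
magenta_rack 0.8 [247.9, 141.7, 311.7, 231.4] (array([441.3,  -9.7]), array([79.2, 53.1]), 3.4)
now [439.5  -9.3 180.4] yaw 3.8 t 26.95 open 86.9 F [ 0.7  0.4 -0.4]
[[0, [0, 0, 44], 0], [0, [0, 0, 44], 0.1], [0, [0, 0, 44], 0], [0, [0.4, 0.7, 43.4], 0.1]]
```

View pics/w10.png

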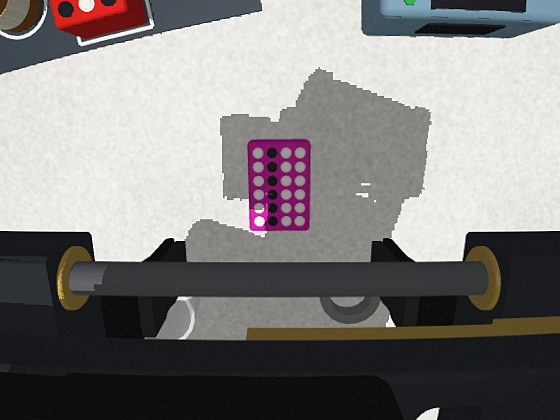

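{"name": "servo_tool", "arguments": {"increments": [[0,[1,0,50],0],[0,[1,0,50],0],[0,[0,1,48],0],[0,[0,0,25],0],[0,[0,0,0],0]]}}

```text
time_s: 27.58
position: [0.4426, -0.0099, 0.0063]
tcp_rot: [[0.998, 0.066, -0.004], [0.066, -0.998, 0.001], [-0.004, -0.002, -1.0]]
force: [-0.5, -1.0, 1.0]
opening: 1.001
```

{"name": "servo_tool", "arguments": {"increments": [[1,[0,0,0],0],[1,[0,0,0],0],[1,[0,0,0],0],[1,[0,0,0],0],[1,[0,0,0],0]]}}

```text
time_s: 28.2
position: [0.4434, -0.0104, 0.0092]
tcp_rot: [[0.998, 0.064, 0.001], [0.064, -0.998, -0.0], [0.001, 0.0, -1.0]]
force: [0.4, 1.3, 6.4]
opening: 0.613
```

{"name": "servo_tool", "arguments": {"increments": [[1,[0,0,-15],0],[1,[0,0,-30],0],[1,[0,0,-50],0],[1,[0,0,-55],0],[1,[0,0,-40],0]]}}

```text
time_s: 28.82
position: [0.4431, -0.0104, 0.2007]
tcp_rot: [[0.998, 0.064, 0.002], [0.064, -0.998, -0.0], [0.002, 0.001, -1.0]]
force: [0.5, -0.9, -2.0]
opening: 0.62
```

```bash
python3 - <<'E'
from h import *
bot.capture('wrist');s=bot.read_state();p,d=bot.capture('wrist');cv2.imwrite('pics/w11.png',p)
# chiller plate from first top-type measure again
p,d=bot.capture('top')
for r in bot.trace('top','chiller')[:1]:
    P,uv=cloud('top',r['region'],d);k=abs(P[:,2]-.075)<.005; print(rect(onplane('top',uv[k],.075)),np.median(P[k,2]))
    g=cv2.cvtColor(p,cv2.COLOR_BGR2GRAY);hs=cv2.cvtColor(p,cv2.COLOR_BGR2HSV)[uv[:,1],uv[:,0]]
    k2=k&(hs[:,1]<50)&(hs[:,2]>60); print(k2.sum(),rect(onplane('top',uv[k2],.075)))
im=cv2.resize(cv2.convertScaleAbs(p[170:240,280:370],alpha=1.8),None,fx=6,fy=6);cv2.imwrite('pics/ch.png',im)
plan((620,-137,200,94,9))
E
```

```text
(array([ 630.1, -138. ]), array([136.1, 106.5]), -85.3) 0.07370176849171484
1305 (array([ 635.7, -139.9]), array([130.8,  97.4]), -86.3)
now [442.8 -10.3 198.8] yaw 3.7 t 29.02 open 53.8 F [-1.   0.8 -1.3]
[[0, [19, 15, -0], -10], [0, [16, 18, -0], -10], [0, [12, 21, -0], -10], [0, [9, 23, -0], -10.1], [0, [4, 24, -0], -10]]
[[0, [0, 24, -0], -10.1], [0, [-4, 24, -0], -10], [0, [-8, 23, -1], -10.1], [0, [-11.6, 20.6, -0.2], -10]]
```

View pics/w11.png

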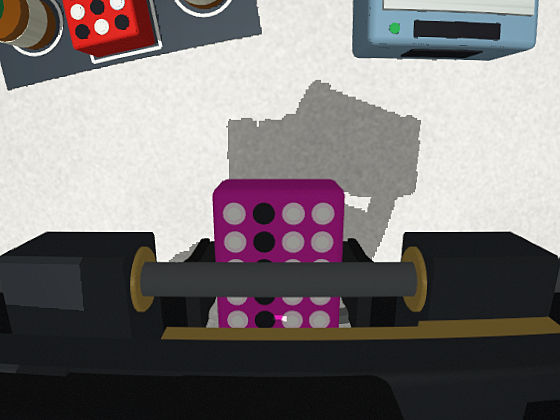

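View pics/ch.png

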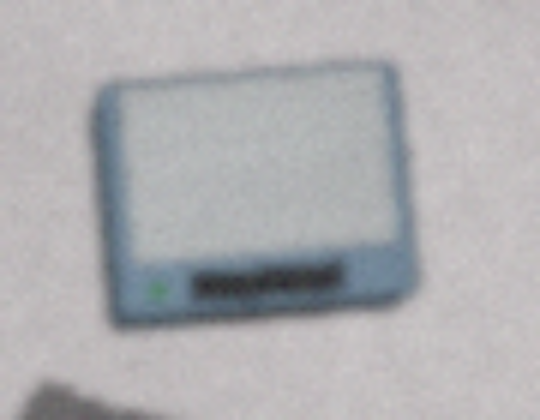

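```bash
python3 - <<'E'
from h import *
c=np.array([(122,93),(386,70),(400,243),(132,262)])/6+np.array([280,170])-.4
P=onplane('top',c,.075)*1000;print(np.round(P),P.mean(0)); print(np.linalg.norm(np.diff(P,axis=0),axis=1)); v=P[0]-P[1]; print(np.degrees(np.arctan2(v[1],v[0])))
a=np.radians(4.3);print(630.2+10*np.cos(a),-137.8+10*np.sin(a))
E
```

```text
[[ 674.  -76.   75.]
 [ 684. -196.   75.]
 [ 605. -201.   75.]
 [ 597.  -80.   75.]] [ 640.0669324  -138.20683751   75.        ]
[120.58826194  79.30308879 121.47361693]
94.5285003169694
640.1718513352512 -137.05021273173674
```

{"name": "servo_tool", "arguments": {"increments": [[1,[21,15,0],-10],[1,[18,19,0],-10],[1,[14,22,0],-10],[1,[10,24,0],-10],[1,[6,26,0],-10]]}}

```text
time_s: 29.65
position: [0.5515, -0.0817, 0.1955]
tcp_rot: [[0.588, 0.809, -0.006], [0.809, -0.588, 0.002], [-0.002, -0.006, -1.0]]
force: [0.1, 0.4, -1.1]
opening: 0.618
```

{"name": "servo_tool", "arguments": {"increments": [[1,[1,26,0],-10],[1,[-3,26,0],-10],[1,[-7,25,0],-10],[1,[-11,23,0],-10],[1,[0,0,0],0]]}}

```text
time_s: 30.28
position: [0.6395, -0.1385, 0.1952]
tcp_rot: [[-0.061, 0.998, -0.004], [0.998, 0.061, 0.001], [0.002, -0.004, -1.0]]
force: [0.7, 1.0, -1.4]
opening: 0.614
```

```bash
python3 - <<'E'
from h import *
s=bot.read_state();p,d=bot.capture('wrist');cv2.imwrite('pics/w12.png',p)
plan((640,-136,95,94.3,3))
E
```

```text
now [ 638.3 -137.5  195.4] yaw 93.5 t 30.32 open 54.0 F [-1.2  0.4 -1.1]
[[0, [0, 1, 33], -0.3], [0, [1, 0, 34], -0.3], [0, [0.4, 0.8, 33.4], -0.2]]
```

View pics/w12.png

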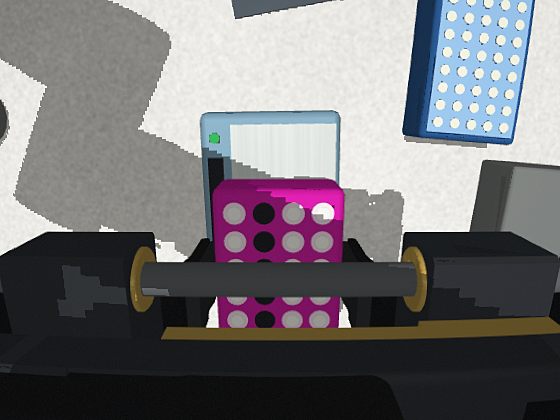

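{"name": "servo_tool", "arguments": {"increments": [[1,[1,1,35],-0.3],[1,[0,1,35],-0.3],[1,[0,0,25],0],[1,[0,0,8],0],[1,[0,0,0],0]]}}

```text
time_s: 30.95
position: [0.6407, -0.1361, 0.0949]
tcp_rot: [[-0.074, 0.997, -0.002], [0.997, 0.074, 0.001], [0.001, -0.002, -1.0]]
force: [-1.0, -0.6, -1.4]
opening: 0.616
```

{"name": "servo_tool", "arguments": {"increments": [[1,[0,0,1],0],[1,[0,0,0],0]]}}

```text
time_s: 31.2
position: [0.6423, -0.1369, 0.0957]
tcp_rot: [[-0.074, 0.997, 0.002], [0.997, 0.074, -0.001], [-0.001, 0.002, -1.0]]
force: [-0.4, -0.1, -0.9]
opening: 0.615
```

{"name": "servo_tool", "arguments": {"increments": [[1,[0,-2,4],0],[1,[0,0,3],0],[1,[0,0,2],0],[1,[0,0,0],0]]}}

```text
time_s: 31.7
position: [0.6395, -0.1368, 0.0852]
tcp_rot: [[-0.075, 0.997, -0.001], [0.997, 0.075, 0.0], [0.0, -0.001, -1.0]]
force: [-0.4, -0.3, -0.8]
opening: 0.616
```

{"name": "servo_tool", "arguments": {"increments": [[1,[0,0,1],0],[1,[0,0,0],0],[1,[0,0,1],0],[1,[0,0,0],0]]}}

```text
time_s: 32.2
position: [0.6398, -0.1369, 0.0842]
tcp_rot: [[-0.075, 0.997, 0.0], [0.997, 0.075, -0.0], [-0.0, 0.0, -1.0]]
force: [-1.1, -0.1, 4.1]
opening: 0.617
```

{"name": "servo_tool", "arguments": {"increments": [[0,[0,0,0],0],[0,[0,0,0],0],[0,[0,0,0],0],[0,[0,0,0],0]]}}

```text
time_s: 32.7
position: [0.6397, -0.1369, 0.0834]
tcp_rot: [[-0.074, 0.997, -0.0], [0.997, 0.074, 0.0], [0.0, -0.0, -1.0]]
force: [0.7, -0.8, -0.3]
opening: 0.958
```

{"name": "servo_tool", "arguments": {"increments": [[0,[0,0,-30],0],[0,[0,0,-50],0],[0,[0,0,-50],0],[0,[0,0,-20],0],[0,[0,0,0],0]]}}

```text
time_s: 33.33
position: [0.6408, -0.1372, 0.2358]
tcp_rot: [[-0.075, 0.997, 0.004], [0.997, 0.075, -0.002], [-0.002, 0.004, -1.0]]
force: [-0.1, -0.3, 0.0]
opening: 1.001
```

```bash
python3 - <<'E'
from h import *
bot.capture('wrist');s=bot.read_state();p,d=bot.capture('wrist');cv2.imwrite('pics/w13.png',p)
for t,z in [('magenta_rack',.103),('chiller',.075)]:
  for r in bot.trace('wrist',t)[:1]:
    P,uv=cloud('wrist',r['region'],d,s);k=abs(P[:,2]-z)<.005; print(t,r['p'],r['bbox'],rect(onplane('wrist',uv[k],z,s)) if k.sum()>5 else 0)
plan((540,60,220,94,6),(421,340,200,154,8))
E
```

```text
magenta_rack 0.73 [246.8, 151.1, 313.0, 251.0] (array([ 639.2, -138. ]), array([78.6, 53.4]), -85.8)
chiller 0.64 [245.7, 151.5, 315.0, 250.3] (array([ 639.3, -136.3]), array([75.1, 59.8]), -85.6)
now [ 638.6 -136.4  231.5] yaw 94.3 t 33.52 open 87.2 F [-0.1 -0.8  0.3]
[[0, [34, -14, 2], 0], [0, [34, -14, 2], 0.1], [0, [34, -14, 2], 0], [0, [34, -14, 2], 0.1], [0, [34, -14, 2], 0]]
[[0, [33.1, -14, 1.5], 0.1]]
[[0, [36, -12, 3], -7.5], [0, [37, -8, 2], -7.5], [0, [38, -3, 3], -7.5], [0, [38, 2, 2], -7.5], [0, [37, 7, 3], -7.5]]
[[0, [36, 12, 2], -7.5], [0, [34, 17, 3], -7.5], [0, [32.1, 21.6, 2], -7.5]]
```

View pics/w13.png

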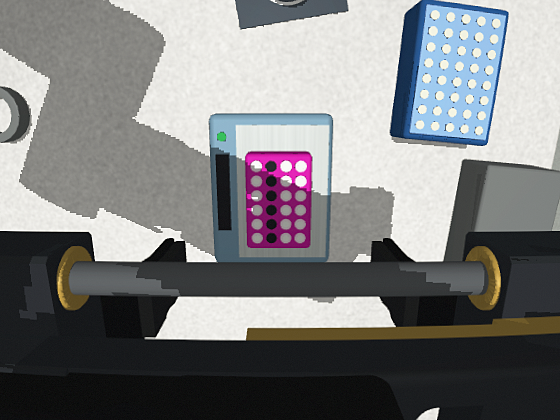

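{"name": "servo_tool", "arguments": {"increments": [[0,[34,-14,2],0],[0,[34,-14,2],0],[0,[34,-14,2],0],[0,[34,-14,2],0],[0,[34,-14,2],0]]}}

```text
time_s: 34.15
position: [0.5558, 0.0286, 0.2219]
tcp_rot: [[-0.074, 0.997, -0.003], [0.997, 0.074, 0.001], [0.001, -0.003, -1.0]]
force: [0.6, 0.2, -0.5]
opening: 1.001
```

{"name": "servo_tool", "arguments": {"increments": [[0,[33,-14,2],0],[0,[36,-12,3],-7.5],[0,[37,-8,2],-7.5],[0,[38,-3,3],-7.5],[0,[38,2,2],-7.5]]}}

```text
time_s: 34.78
position: [0.4787, 0.1995, 0.2101]
tcp_rot: [[-0.567, 0.824, -0.003], [0.824, 0.567, -0.0], [0.001, -0.003, -1.0]]
force: [-0.2, -0.4, 0.5]
opening: 0.997
```

{"name": "servo_tool", "arguments": {"increments": [[0,[37,7,3],-7.5],[0,[36,12,2],-7.5],[0,[34,17,3],-7.5],[0,[32,22,2],-7.5],[0,[0,0,0],0]]}}

```text
time_s: 35.4
position: [0.4186, 0.3405, 0.2]
tcp_rot: [[-0.902, 0.431, -0.003], [0.431, 0.902, -0.001], [0.002, -0.002, -1.0]]
force: [-0.1, -0.0, 0.3]
opening: 0.997
```

```bash
python3 - <<'E'
from h import *
bot.capture('wrist');s=bot.read_state();p,d=bot.capture('wrist');cv2.imwrite('pics/w14.png',p)
for t,z in [('cover',.006),('cover',.024)]:
  for r in bot.trace('wrist',t)[:1]:
    P,uv=cloud('wrist',r['region'],d,s);k=abs(P[:,2]-z)<.004; print(t,r['p'],r['bbox'],rect(onplane('wrist',uv[k],z,s)) if k.sum()>5 else 0)
plan((421,340,8,154,4))
E
```

```text
cover 0.77 [250.6, 142.3, 315.7, 230.9] (array([422.1, 342.2]), array([86.1, 58.9]), -26.5)
cover 0.77 [250.6, 142.3, 315.7, 230.9] (array([421.8, 341.9]), array([43.1, 11.7]), -27.2)
now [420.7 338.1 201. ] yaw 154.2 t 35.6 open 86.9 F [-0.1 -0.6 -0.1]
[[0, [0, 0, 48], 0], [0, [0, 1, 48], 0.1], [0, [0, 0, 48], 0], [0, [0.6, 0.9, 49], 0.1]]
```

View pics/w14.png

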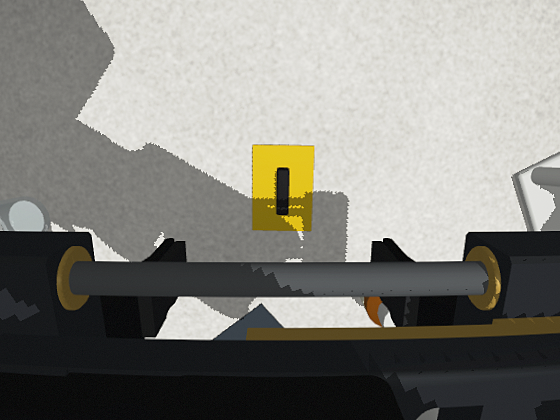

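{"name": "servo_tool", "arguments": {"increments": [[0,[0,2,50],0.5],[0,[0,2,50],0],[0,[0,0,50],0],[0,[0,0,33],0],[0,[0,0,9],0]]}}

```text
time_s: 36.22
position: [0.4217, 0.3409, 0.0075]
tcp_rot: [[-0.896, 0.444, -0.004], [0.444, 0.896, -0.002], [0.003, -0.004, -1.0]]
force: [-0.6, -0.4, 1.3]
opening: 1.004
```

{"name": "servo_tool", "arguments": {"increments": [[0,[0,0,0],0],[0,[0,0,0],0]]}}

```text
time_s: 36.48
position: [0.4236, 0.3429, 0.011]
tcp_rot: [[-0.897, 0.442, 0.003], [0.442, 0.897, 0.001], [-0.002, 0.002, -1.0]]
force: [0.2, -0.2, -0.3]
opening: 0.998
```

{"name": "servo_tool", "arguments": {"increments": [[0,[0,-1,2],0],[0,[0,0,0],0],[1,[0,0,0],0],[1,[0,0,0],0],[1,[0,0,0],0]]}}

```text
time_s: 37.1
position: [0.4218, 0.3417, 0.0076]
tcp_rot: [[-0.897, 0.442, -0.0], [0.442, 0.897, -0.0], [0.0, -0.0, -1.0]]
force: [-0.2, -0.4, -0.3]
opening: 0.743
```

{"name": "servo_tool", "arguments": {"increments": [[1,[0,0,0],0],[1,[0,0,0],0],[1,[0,0,0],0],[1,[0,0,0],0],[1,[0,0,0],0]]}}

```text
time_s: 37.72
position: [0.4219, 0.3417, 0.0076]
tcp_rot: [[-0.897, 0.442, 0.0], [0.442, 0.897, 0.0], [0.0, 0.0, -1.0]]
force: [0.5, -0.4, 0.9]
opening: 0.174
```

{"name": "servo_tool", "arguments": {"increments": [[1,[0,0,-10],0],[1,[0,0,-20],0],[1,[0,0,-40],0],[1,[0,0,-50],0],[1,[0,0,-50],0]]}}

```text
time_s: 38.35
position: [0.4215, 0.3415, 0.1795]
tcp_rot: [[-0.897, 0.442, -0.0], [0.442, 0.897, -0.0], [0.0, -0.0, -1.0]]
force: [1.1, 0.3, -0.9]
opening: 0.136
```

{"name": "servo_tool", "arguments": {"increments": [[1,[0,0,-30],0],[1,[0,0,0],0]]}}

```text
time_s: 38.6
position: [0.4233, 0.3425, 0.2107]
tcp_rot: [[-0.897, 0.442, 0.006], [0.442, 0.897, 0.003], [-0.004, 0.006, -1.0]]
force: [0.2, -1.1, -1.0]
opening: 0.137
```

```bash
python3 - <<'E'
from h import *
bot.capture('wrist');s=bot.read_state();p,d=bot.capture('wrist');cv2.imwrite('pics/w15.png',p)
plan((560,130,210,110,7),(639.2,-138,210,94.2,7))
E
```

```text
now [421.2 341.3 207.3] yaw 153.8 t 38.7 open 11.7 F [ 0.4 -1.1 -0.5]
[[0, [-31, -18, -0], 6.3], [0, [-33, -15, -0], 6.2], [0, [-34, -11, -1], 6.3], [0, [-35, -7, -0], 6.2], [0, [-36, -4, -1], 6.3]]
[[0, [-37, 1, -0], 6.2], [0, [-35.8, 4.2, -0.7], 6.3]]
[[0, [-40, -2, 0], 2.3], [0, [-40, -1, 0], 2.2], [0, [-40, 1, 0], 2.3], [0, [-40, 2, 0], 2.2], [0, [-40, 4, 0], 2.3]]
[[0, [-39, 5, 0], 2.2], [0, [-39.3, 6.8, 0], 2.3]]
```

View pics/w15.png

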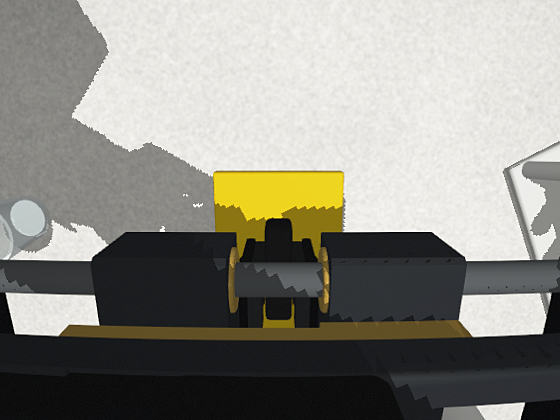

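```bash
python3 - <<'E'
from h import *
s=bot.read_state();p,d=bot.capture('wrist')
m=np.zeros((420,560),bool);m[178:205,220:338]=1
P,uv=cloud('wrist',m,d,s);print(s['position'],np.median(P[:,2]));A=np.c_[P[:,:2],np.ones(len(P))];c=np.linalg.lstsq(A,P[:,2],rcond=None)[0];print(np.degrees(c[:2]))
E
```

```text
[0.42122228 0.34134438 0.20734175] 0.2035196690407417
[-0.03287619  0.03786559]
```

{"name": "servo_tool", "arguments": {"increments": [[1,[-31,-18,0],6.3],[1,[-33,-15,0],6.2],[1,[-34,-11,0],6.3],[1,[-35,-7,0],6.2],[1,[-36,-4,0],6.3]]}}

```text
time_s: 39.38
position: [0.5197, 0.1901, 0.2054]
tcp_rot: [[-0.534, 0.846, -0.004], [0.846, 0.534, -0.001], [0.002, -0.004, -1.0]]
force: [0.5, -0.2, -0.1]
opening: 0.134
```

{"name": "servo_tool", "arguments": {"increments": [[1,[-37,1,0],6.2],[1,[-36,4,0],6.3],[1,[-40,-2,0],2.2],[1,[-40,-1,0],2.2],[1,[-40,1,0],2.2]]}}

```text
time_s: 40.0
position: [0.5943, 0.0141, 0.2051]
tcp_rot: [[-0.23, 0.973, -0.005], [0.973, 0.23, 0.001], [0.002, -0.004, -1.0]]
force: [0.3, 0.4, -1.0]
opening: 0.132
```

{"name": "servo_tool", "arguments": {"increments": [[1,[-40,2,0],2.2],[1,[-40,4,0],2.3],[1,[-39,5,0],2.3],[1,[-39,7,0],2.3],[1,[0,0,0],0]]}}

```text
time_s: 40.62
position: [0.6403, -0.1404, 0.2049]
tcp_rot: [[-0.071, 0.997, -0.003], [0.997, 0.071, 0.0], [0.001, -0.003, -1.0]]
force: [0.1, -0.0, -0.9]
opening: 0.132
```

```bash
python3 - <<'E'
from h import *
bot.capture('wrist');s=bot.read_state();p,d=bot.capture('wrist');cv2.imwrite('pics/w16.png',p)
m=np.zeros((420,560),bool);m[178:205,220:338]=1
P,uv=cloud('wrist',m,d,s);print(s['position'],np.median(P[:,2]))
# cover front edge & sides from yellow colour
h=cv2.cvtColor(p,cv2.COLOR_BGR2HSV);y=(h[...,0]>18)&(h[...,0]<35)&(h[...,1]>150)&(h[...,2]>60);y[235:]=0
P,uv=cloud('wrist',y,d,s);z=np.median(P[:,2]);Q=onplane('wrist',uv,z,s);print(rect(Q),z)
plan((639.2,-138,125,94.2,3))
E
```

```text
[ 0.6395496  -0.13830016  0.20494978] 0.20116963857468056
(array([ 636.4, -111.4]), array([59.5, 29.9]), 4.2) 0.2011319464766092
now [ 639.3 -137.1  205.3] yaw 94.2 t 40.73 open 11.6 F [ 0.1  0.2 -0.1]
[[0, [-0, -0, 27], 0], [0, [-0, -0, 27], 0], [0, [-0.9, -0.2, 26.3], 0]]
```

View pics/w16.png

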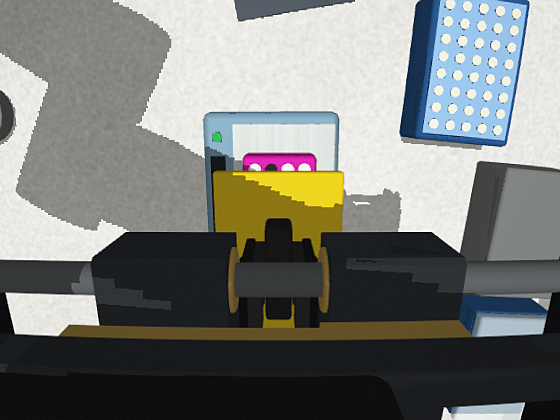

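{"name": "servo_tool", "arguments": {"increments": [[1,[1,0,35],0],[1,[0,0,30],0],[1,[0,0,15],0],[1,[0,0,6],0],[1,[0,0,0],0]]}}

```text
time_s: 41.35
position: [0.6408, -0.1361, 0.1218]
tcp_rot: [[-0.075, 0.997, 0.0], [0.997, 0.075, -0.0], [-0.0, 0.0, -1.0]]
force: [0.3, 0.6, -0.8]
opening: 0.136
```

{"name": "servo_tool", "arguments": {"increments": [[1,[0,0,0],0],[1,[0,0,0],0]]}}

```text
time_s: 41.6
position: [0.6411, -0.1367, 0.1226]
tcp_rot: [[-0.075, 0.997, 0.002], [0.997, 0.075, -0.001], [-0.001, 0.002, -1.0]]
force: [-0.4, 0.1, -0.5]
opening: 0.136
```

{"name": "servo_tool", "arguments": {"increments": [[1,[0,-1,4],0],[1,[0,0,2],0],[1,[0,0,2],0],[1,[0,0,0],0]]}}

```text
time_s: 42.1
position: [0.6394, -0.1365, 0.1132]
tcp_rot: [[-0.074, 0.997, -0.0], [0.997, 0.074, 0.0], [0.0, -0.0, -1.0]]
force: [-0.2, 1.2, -0.0]
opening: 0.138
```

{"name": "servo_tool", "arguments": {"increments": [[1,[0,0,1],0],[1,[0,0,0],0],[1,[0,0,0],0]]}}

```text
time_s: 42.48
position: [0.6395, -0.1365, 0.1126]
tcp_rot: [[-0.074, 0.997, 0.0], [0.997, 0.074, 0.0], [0.0, 0.0, -1.0]]
force: [0.3, 0.0, -1.2]
opening: 0.136
```

{"name": "servo_tool", "arguments": {"increments": [[1,[0,0,1],0],[1,[0,0,0],0],[1,[0,0,0],0]]}}

```text
time_s: 42.85
position: [0.6397, -0.1365, 0.1124]
tcp_rot: [[-0.075, 0.997, 0.001], [0.997, 0.075, -0.0], [-0.0, 0.001, -1.0]]
force: [-1.0, 1.1, 5.3]
opening: 0.133
```

{"name": "servo_tool", "arguments": {"increments": [[0.6,[0,0,0],0],[0.6,[0,0,0],0],[0.6,[0,0,0],0],[0.4,[0,0,0],0],[0.4,[0,0,0],0]]}}

```text
time_s: 43.48
position: [0.6395, -0.1365, 0.1114]
tcp_rot: [[-0.075, 0.997, -0.0], [0.997, 0.075, 0.0], [0.0, -0.0, -1.0]]
force: [-0.1, -0.3, 0.3]
opening: 0.537
```

{"name": "servo_tool", "arguments": {"increments": [[0.4,[0,0,-20],0],[0,[0,0,-40],0],[0,[0,0,-40],0],[0,[0,0,-20],0],[0,[0,0,0],0]]}}

```text
time_s: 44.1
position: [0.6406, -0.1369, 0.2337]
tcp_rot: [[-0.075, 0.997, 0.004], [0.997, 0.075, -0.002], [-0.002, 0.004, -1.0]]
force: [-0.3, 0.3, -0.2]
opening: 0.95
```

```bash
python3 - <<'E'
from h import *
bot.capture('wrist');s=bot.read_state();p,d=bot.capture('wrist');cv2.imwrite('pics/w17.png',p)
for t,z in [('cover',.109),('cover',.127),('magenta_rack',.103)]:
  for r in bot.trace('wrist',t)[:1]:
    P,uv=cloud('wrist',r['region'],d,s);k=abs(P[:,2]-z)<.005; print(t,r['p'],r['bbox'],rect(onplane('wrist',uv[k],z,s)) if k.sum()>5 else 0)
plan((450,-250,230,94.2,5))
E
```

```text
cover 0.59 [236.5, 144.2, 319.3, 258.8] (array([ 639. , -137.4]), array([85.7, 59.8]), -85.7)
cover 0.59 [236.5, 144.2, 319.3, 258.8] (array([ 639.1, -137.2]), array([43. , 11.4]), -85.8)
now [ 638.6 -136.2  229.8] yaw 94.3 t 44.35 open 86.5 F [-0.7  0.2  0.1]
[[0, [-20, -39, -0], 0], [0, [-20, -39, -0], 0], [0, [-20, -40, -0], 0], [0, [-20, -39, -0], 0], [0, [-19.5, -39.6, -0.2], 0.1]]
```

View pics/w17.png

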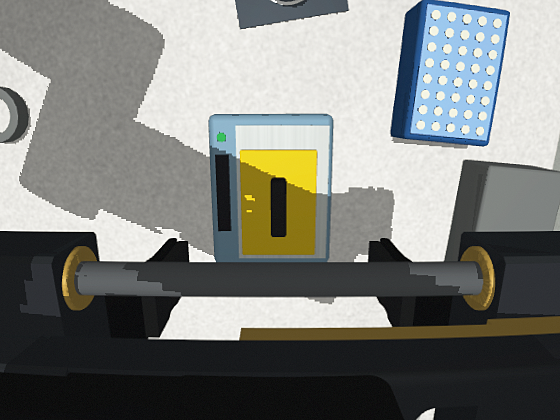

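Cover (639.0, −137.4 mm, 94.3°) sits on the rack (639.2, −138.0 mm, 94.2°). I'll retreat and make a final check with the top camera.

{"name": "servo_tool", "arguments": {"increments": [[0,[-20,-39,0],0],[0,[-20,-39,0],0],[0,[-20,-40,0],0],[0,[-20,-39,0],0],[0,[-19,-40,0],0]]}}

```text
time_s: 44.98
position: [0.4489, -0.2503, 0.2307]
tcp_rot: [[-0.075, 0.997, -0.001], [0.997, 0.075, 0.001], [0.001, -0.001, -1.0]]
force: [-0.7, -0.7, 0.0]
opening: 1.0
```

{"name": "servo_tool", "arguments": {"increments": [[0,[-45,10,0],0],[0,[-45,10,0],0],[0,[0,0,0],0],[0,[0,0,0],0]]}}

```text
time_s: 45.48
position: [0.4763, -0.3373, 0.2303]
tcp_rot: [[-0.074, 0.997, -0.002], [0.997, 0.074, 0.003], [0.003, -0.002, -1.0]]
force: [-0.2, 0.5, -0.1]
opening: 0.998
```

```bash
python3 - <<'E'
from h import *
p,d=bot.capture('top');cv2.imwrite('pics/top9.png',cv2.convertScaleAbs(p,alpha=1.7))
R={}
for t,z in [('red_rack',.047),('cover',.109),('green_bottle',.086),('blue_bottle',.086),('mat',.002),('chiller',.075),('white_bottle',.084),('tip_box',.05),('marker',.013)]:
    for r in bot.trace('top',t)[:2]:
        P,uv=cloud('top',r['region'],d);k=abs(P[:,2]-z)<.008
        print(t,round(r['p'],2),np.round(r['bbox']),rect(onplane('top',uv[k],z)) if k.sum()>5 else 0)
s=bot.read_state();print(s['time_s'],s['opening'],s['position'])
E
```

```text
red_rack 0.88 [204. 196. 228. 228.] (array([608.9, 150.7]), array([90.5, 61.6]), 14.8)
cover 0.58 [309. 187. 345. 209.] (array([ 637.7, -138.9]), array([85.9, 60.1]), -85.8)
green_bottle 0.57 [180. 210. 199. 228.] (array([587.8, 233.3]), array([29.6, 29.1]), 0.5)
blue_bottle 0.81 [240. 197. 261. 214.] (array([629.2,  67.2]), array([31.4, 29.9]), 26.1)
mat 0.7 [169. 182. 267. 243.] (array([609.5, 152. ]), array([264.6, 114.2]), -76.2)
chiller 0.65 [295. 183. 351. 224.] (array([ 630.2, -137.6]), array([138.3, 107.6]), -85.4)
white_bottle 0.56 [120. 223. 144. 240.] (array([556.2, 387. ]), array([30.4, 29.3]), 45.0)
tip_box 0.83 [259. 129. 300. 165.] (array([790.1, -19.5]), array([120.7,  85.7]), 89.6)
marker 0.6 [400. 204. 417. 245.] (array([ 570.3, -386.6]), array([122.1,  14.3]), -20.5)
45.975 1.00093261905407 [ 0.47716289 -0.33787903  0.23171423]
```

View pics/top9.png

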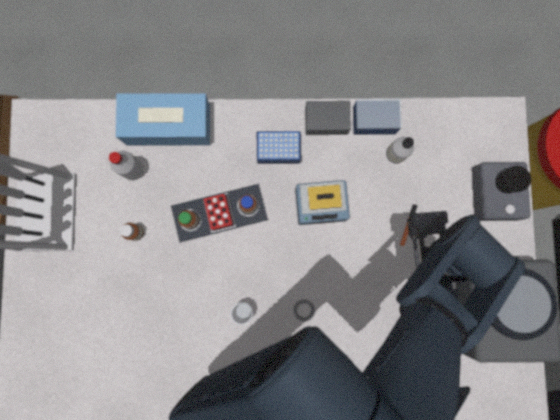

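The final picture shows green at (189,218), the red rack at (217,212) and blue at (248,204), all on the mat. The cover is at (324,197) on the chiller. Everything agrees to within a few millimetres, so I'm handing in.

```bash
python3 -c "
from rig import bot
print(bot.hand_in())"
```

```text
the job is handed in; nothing more can be done
None
```

The bench is laid out as asked and handed in at about 46 s of the 120 s allowed. The hand-in reports no verdict, so this rests on my own checks.

**On the mat:** The red rack stands in the middle rectangle, with the green-capped bottle in the left ring and the blue-capped bottle in the right ring. I left the purple look-alike alone.

**On the chiller:** The magenta rack lies lengthwise in the middle of the plate, with the yellow cover on top of it.

**Last checks:**

| Thing | Wrist camera, offset from target | Top camera, offset from target | Limit |
|---|---|---|---|
| Red rack | 1 mm | about 1.5 mm | 13 mm |
| Green bottle | 2 mm | 3 mm | 13 mm |
| Blue bottle | 1 mm | 3 mm | 13 mm |
| Magenta rack | 1 mm | hidden under the cover | 13 mm |
| Cover, relative to the rack | 1 mm | about 2 mm, against the wrist's rack position | 10 mm |

- **Alignment:** the racks and cover are lined up within about 1 degree.
- **Bystanders:** in the top view the white bottle, tip box and marker had each moved less than 3 mm from where they started.
- **Gripper:** it is open and well clear, and the wrist force was near zero.
- **Disagreement:** the two cameras differ by about 2–3 mm, which is consistent with the calibration error. No check failed.

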